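# Contact-thermometer reading on a gearbox stud

### The job

Take the yellow contact thermometer from its cradle and measure the blue gearbox: set the copper tip squarely on the middle of the brass stud on its sloping face, press gently until the spring tip has gone part-way in (not to its stop), and hold it steady there for about one and a half seconds. Then lay the thermometer back down in its cradle, seated as it was with the barrel in the narrow saddle, and let go; keep off the orange gearbox and leave the other things on the bench where they are.

Things in the scene. Friction and masses are not known exactly. Their poses are not given: they have to be found in the camera images.
- probe: Loose contact thermometer, about 160 g: yellow bar handle 120 long x 26 wide x 24 high, then a steel barrel 14 in diameter and 58 long, then a copper spring tip. Origin: centre of the handle's underside. x runs along the axis to the tip, z up as it lies in the cradle (dark window on top). Grip the handle across its 26 mm width, near the middle
- probe_grip (a point): Centre of the handle, on the probe's axis (12 mm over the origin). Axes as the probe
- probe_tip (a point): Front of the copper tip when not pressed, on the axis, 130 mm ahead of probe_grip. The tip is a disc 12 in diameter that slides 5 mm back into the barrel against a spring: about 1 N at first, 2.5 N more per mm, 13 N at its stop. Axes as the probe
- cradle: Fixed black and grey stand for the probe, base 210 x 70, 10 high. Origin: on the table under the middle of the probe's place; x points the way the probe's tip points, z up. The handle lies in a wide saddle, the barrel in a narrow one; an end stop, 65 high, stands behind the handle at x = -67. Between the saddles only the base lies below, so fingers can pass down beside the handle
- cradle_seat (a point): Where probe_grip is when the probe lies in the cradle: 55 above the table. Axes as the cradle. The wide U-shaped saddle lies at x = -58 to -38 from here, 32 between its walls, wall tops 59 above the table
- cradle_tip (a point): Where probe_tip is when the probe lies in the cradle, 130 along x from cradle_seat, 55 above the table. Axes as the cradle. The narrow U-shaped saddle lies 67 to 87 ahead of cradle_seat, 20 between its walls, wall tops 62 above the table
- blue_gearbox: Fixed blue gearbox, foot 165 x 120, 188 high, with a flat face 94 wide that slopes back. Origin: on the table straight under the middle of the face's target. The face looks along x and upwards: its outward normal rises 35 degrees above level. The lower edge of the face reaches out to about x = 60, the foot to x = 78, and the housing goes back to x = -88
- blue_gearbox_target (a point): Middle of the sloping face, in the face's plane, 110 above the table. Its x axis is the face's outward normal, its y axis is level. Here a brass stud, 28 in diameter with a flat end, stands out along x; it is screwed in by hand and its end stands anywhere from 4 to 14 mm out of the face, which is not measured: it has to be felt
- orange_gearbox: Fixed orange gearbox of the same shape and size and with the same origin and axes: not to be touched
- jar: Jar, 48 in diameter, 60 high, loose; origin at the centre of its underside. Leave it alone
- bearing: Steel bearing ring, 52 in diameter, 18 high, loose; origin at the centre of its underside. Leave it alone
- nut_tray: Red tray, 80 x 100 x 25 high, loose; origin at the centre of its underside. Leave it alone
- screwdriver: Screwdriver lying on the bench, loose; origin near its middle. Leave it alone
Mind the look-alikes: they are no part of the job. Of the things that look like the probe, the middle-sized one is meant.

How it is judged:
By the outcome, as a careful person would: the job done as asked, in the order asked, and still so for the second after the job is handed in, with the robot touching nothing.
It also fails if it takes over 51 s, if anything falls off the work surface, if the arm or the gripper's body presses on something with over 40 N, if the wrist force passes 120 N, or if a joint passes its speed limit or range.

### The arm

A 7-joint arm with a two-finger parallel gripper is mounted at the origin on the work surface. World frame = base frame: x ahead of the robot, y to its left, z up, the work surface at z = 0. Lengths are in m, angles in rad, forces in N, time in s.
With the tool pointing down it reaches from about 0.425 to 0.875 m from the base axis. Payload 4.7 kg.
Tool frame: the origin (TCP) lies on the centre line of the jaws, within the pads' length; the fingertips stand 14 mm ahead of it and the grasp point (between the pads) lies 5 mm behind it; z points along the fingers, x is the direction in which the jaws open and shut, and the axes are right-handed (so a half turn about z gives the same grasp; the last joint's range is limited). The gripper opens to 87 mm and grips with 3 to 60 N. Pads are 19 mm wide; open, the fingers measure 117 mm over their backs; the gripper's body (75 mm by 190 mm) begins 51 mm behind the grasp point.
Start: joints at [1.231, 0.321, -0.07, 1.45, 0.023, 1.371, -0.057], TCP at [0.225, -0.61, 0.237] pointing down, gripper open.
Joint ranges: [-2.86, 2.86], [-0.3, 2.09], [-1.38, 1.24], [0.06, 2.45], [-1.56, 4.7], [0.09, 2.05], [-2.69, 2.69]. Speed limits (rad/s): [2.57, 2.57, 3.14, 3.14, 3.14, 3.14, 3.14].

### API

Orientations are given as a rotation vector (axis times angle).
In Python, from bench import ctrl gives the robot as it stands.
- The arm moves only by the tool drive_tool, never from a script. Its argument "rows" is a list that holds one entry, the list of rows, each a list of 5 numbers: the shift along the tool's x, y, z scaled (see below), then the turn about the tool's z scaled (see below), then the closure in counts, from 0 (fully open) to 255 (shut). In form: [[[dx, dy, dz, spin, jaw], ...]]. A call has 1 to 20 rows; each row is the pose to reach, as a shift and turn from the pose commanded when the call began, along the tool's axes at that moment, turning the shorter way round; what a row does not reach only later rows make up. The controller multiplies each number of a shift by 300 mm and each number of a turn by pi rad. A row lasts 1/8 s, in which the tool goes at most 62.5 mm and 10.7 degrees, less where a joint would pass 70% of its speed; a pose out of reach is approached as far as the arm can. A call with a number of a shift or a turn outside -1 to 1 is refused whole. A call with a gripper value outside its range is refused whole. The fingers move at their own pace and stop on an object; "grip_force" is the grip in N (left out, the last holds). Time passes only in rows, so rows that repeat a pose let the fingers close. It gives the time, the measured TCP pose, the force and the opening at its end, in the units of the state.
- ctrl.get_state(): the state, without advancing time (a new reading comes with each control period).
- ctrl.get_image(name): name is "scene" or "top" or "wrist"; returns a dict with "img" (384x512x3 uint8, blue, green, red), "camera_matrix" (3x3 intrinsics, pixels), "R" (3x3) and "t" (3): a world point X has camera coordinates R X + t. Camera axes: x right, y down, z forward; pixel columns grow to the right and rows downward; lengths in m; the calibration is good to about 2 mm. A picture is of the moment at which its call begins. There is no depth.
- ctrl.close_job(): hands the job in, once; it reports no verdict.
The state is a dict: "time": time; "joint_positions": joint angles; "qd": joint speeds; "joint_torque": joint torques, N m; "position": TCP position; "tool_rot": TCP orientation; "ft_force": force on the tool from outside, world axes, zero at the start; "torque": the same for the moment, N m; "grip_width": opening from 0.0 (shut) to 1.0 (fully open).
Only numpy, scipy, OpenCV 4.12 (cv2) and the standard library are available. Lean on these libraries where they do the work, as an engineer would, in place of code of your own. Each camera call takes 0.05 s, during which the arm holds its last target.

## Working session

There is one attempt and no reset: what is moved stays moved. The work goes in short steps, Python scripts to look and compute and a tool call to move; the robot and the scene stay as the last step left them, time stands still between calls to the robot, and variables do not carry over. Pictures are saved under pics/ and viewed, and the job is handed in when it is done.

Besides the shell and the picture viewer there is one more tool, called after "Emit:" as name(argument=value, ...) on one line, values as JSON. drive_tool: Moves the arm, as the interface text tells. Its arguments: {"type":"object","properties":{"rows":{"type":"array"},"grip_force":{"type":"number"}},"required":["rows"]}

```bash
ls; mkdir -p pics
cat > h.py <<'E'
import numpy as np, cv2
from bench import ctrl
from scipy.spatial.transform import Rotation as Rn
E
python3 - <<'E'
from h import *
s=ctrl.get_state(); print({k:np.round(v,3) for k,v in s.items()})
for n in("scene","top","wrist"):
    d=ctrl.get_image(n); cv2.imwrite(f"pics/{n}0.png",d["img"]); np.savez(f"{n}0.npz",**d)
    C=-d["R"].T@d["t"]; print(n,np.round(C,3),np.round(d["R"],2).tolist(),d["camera_matrix"].tolist())
E
```

```text
pics
{'time': np.float64(0.0), 'joint_positions': array([ 1.231,  0.322, -0.07 ,  1.452,  0.023,  1.371, -0.057]), 'qd': array([ 0.002, -0.001,  0.001,  0.001,  0.001, -0.   ,  0.   ]), 'joint_torque': array([-0.0000e+00, -4.9129e+01, -4.0400e-01, -3.1254e+01, -6.4000e-02,
        4.4000e-02,  0.0000e+00]), 'position': array([ 0.225, -0.609,  0.235]), 'tool_rot': array([-2.577,  1.795,  0.003]), 'ft_force': array([ 0.262,  0.171, -0.132]), 'torque': array([-0.039,  0.06 , -0.025]), 'grip_width': np.float64(1.001)}
scene [1.201 0.543 0.841] [[-0.66, 0.75, 0.01], [0.48, 0.44, -0.76], [-0.58, -0.5, -0.65]] [[394.3245593948718, 0.0, 255.6359317566559], [0.0, 394.3245593948718, 201.48389706533473], [0.0, 0.0, 1.0]]
top [ 0.352 -0.052  1.228] [[0.02, -1.0, -0.01], [-0.99, -0.02, -0.16], [0.16, 0.01, -0.99]] [[434.7440990105087, 0.0, 252.30742292163836], [0.0, 434.7440990105087, 195.49752860942266], [0.0, 0.0, 1.0]]
wrist [ 0.305 -0.581  0.384] [[0.35, -0.94, -0.0], [-0.89, -0.33, 0.31], [-0.29, -0.1, -0.95]] [[289.6805820206427, 0.0, 257.0415556621257], [0.0, 289.6805820206427, 194.39885449173912], [0.0, 0.0, 1.0]]
```

View pics/scene0.png

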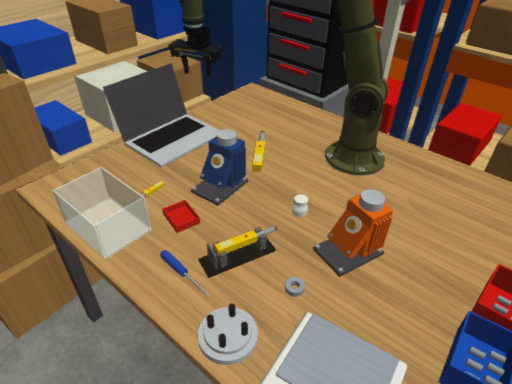

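View pics/top0.png

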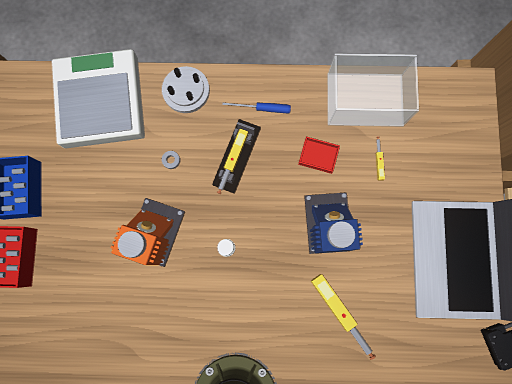

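View pics/wrist0.png

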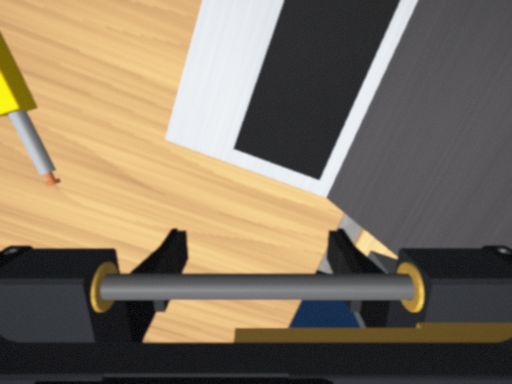

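The three probe look-alikes, in "top" pixels, are:
- a large one lying loose at (340,315)
- a small one at (380,160)
- one in the black cradle at (235,158)

The one in the cradle is the middle-sized one, so it fits the description. I'll enlarge crops to confirm that and measure.

Run:
```python
import cv2,numpy as np
t=cv2.imread("pics/top0.png"); s=cv2.imread("pics/scene0.png")
def c(i,x0,y0,w,h,k,n):
    im=cv2.resize(i[y0:y0+h,x0:x0+w],None,fx=k,fy=k,interpolation=cv2.INTER_CUBIC)
    for j in range(0,w,10): cv2.putText(im,str(x0+j),(j*k,8),0,.3,(255,0,255)); cv2.line(im,(j*k,10),(j*k,14),(255,0,255))
    for j in range(0,h,10): cv2.putText(im,str(y0+j),(0,j*k+3),0,.3,(255,0,255)); cv2.line(im,(20,j*k),(24,j*k),(255,0,255))
    cv2.imwrite("pics/"+n,im)
c(t,200,110,75,90,6,"c1.png"); c(t,295,180,75,80,7,"c2.png"); c(s,190,215,95,65,8,"c3.png"); c(s,185,120,70,85,7,"c4.png")
```

```text
(no output)
```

View pics/c1.png

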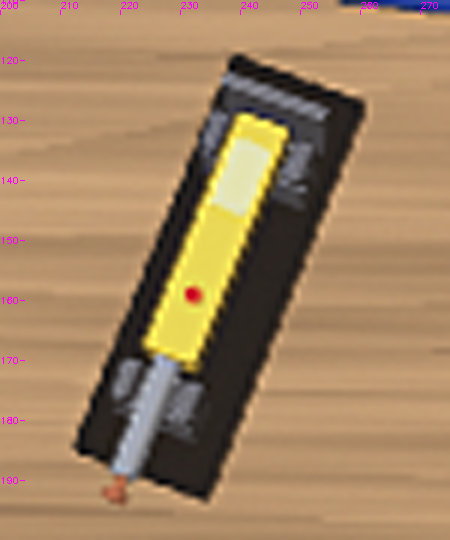

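View pics/c2.png

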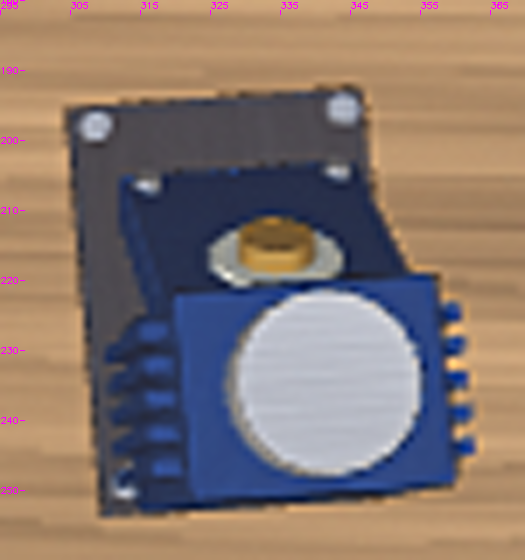

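View pics/c3.png

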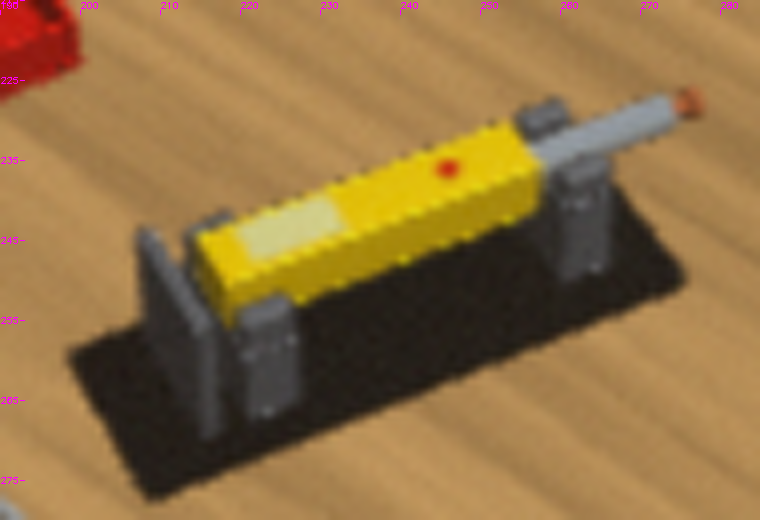

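View pics/c4.png

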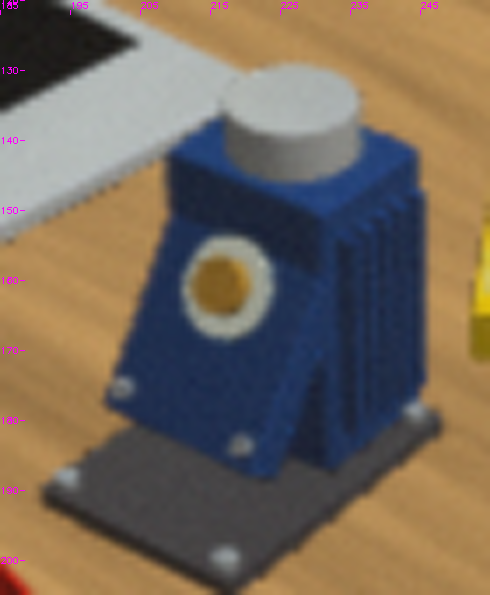

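```bash
cat >> h.py <<'E'
from scipy.optimize import least_squares
def proj(d,X):
    c=d["R"]@np.asarray(X,float)+d["t"]; p=d["camera_matrix"]@c; return p[:2]/p[2]
def W(p,X):  # p=x,y,yaw ; local -> world
    c,s=np.cos(p[2]),np.sin(p[2]); return np.array([p[0]+c*X[0]-s*X[1],p[1]+s*X[0]+c*X[1],X[2]])
E
cat > fit.py <<'E'
from h import *
T=dict(np.load("top0.npz"));S=dict(np.load("scene0.npz"))
H=.060;w=.013
cr=[(T,(-H,-w,.067),(240,128.8)),(T,(-H,w,.067),(248.3,131.3)),(T,(H,-w,.067),(224.2,167.8)),(T,(H,w,.067),(232.5,171.7)),(T,(.13,0,.055),(218.7,193)),
(S,(-H,w,.067),(215,244.6)),(S,(-H,-w,.067),(219,250.6)),(S,(H,w,.067),(254,230.3)),(S,(H,-w,.067),(257.5,236)),(S,(.13,0,.055),(277.3,228))]
bs=[(T,(-1,-.035,.01),(238.8,118.8)),(T,(-1,.035,.01),(260.8,127)),(T,(1,.035,.01),(235,193.3)),(T,(1,-.035,.01),(212.5,185)),(S,(1,-.035,.01),(275.6,249.3)),(S,(-1,.035,.01),(198.8,258.8))]
def f(p):
    r=[proj(d,W(p,X))-u for d,X,u in cr]+[proj(d,W(p,(p[3]+.105*X[0],X[1],X[2])))-u for d,X,u in bs]
    return np.concatenate(r)
o=least_squares(f,[.6,0,2.8,0],x_scale=[.1,.1,.1,.01],loss="soft_l1");print("cradle",np.round(o.x,4),np.round(f(o.x).reshape(-1,2),1).tolist())
def run(name,foot,face,tgt,stud,x0):
    def g(p):
        r=[proj(d,W(p,(X[0],X[1],p[3])))-u for d,X,u in foot]+[proj(d,W(p,X))-u for d,X,u in face]
        n=np.array([np.cos(.6109),0,np.sin(.6109)])
        r+=[proj(d,W(p,np.array([0,0,.11])+.0*n))-u for d,u in tgt]
        r+=[proj(d,W(p,np.array([0,0,.11])+p[4]*n))-u for d,u in stud]
        return np.concatenate(r)
    o=least_squares(g,x0,x_scale=[.1,.1,.1,.01,.01],loss="soft_l1");print(name,np.round(o.x,4),np.round(g(o.x).reshape(-1,2),1).tolist());return o.x
F=.078;B=-.087
run("blue",[(T,(F,.06),(304.3,195.4)),(T,(F,-.06),(346.7,192.6)),(T,(B,.06),(309.7,253.6)),(S,(F,-.06),(191,190)),(S,(F,.06),(217.6,203.5)),(S,(B,.06),(247.9,180))],
[(S,(.06,-.047,.0243),(200,177.6)),(S,(.06,.047,.0243),(223.3,188.3)),(T,(.06,.047,.0243),(312.1,205.4)),(T,(.06,-.047,.0243),(345.7,203.3))],
[(S,(217.7,161)),(T,(334.4,216.4))],[(S,(216.3,160.9)),(T,(334.3,213.9))],[.45,-.25,0,.01,.01])
E
python3 fit.py
```

```text
cradle [6.6360e-01 1.3200e-02 2.7944e+00 2.5000e-03] [[-1.0, -0.6], [-0.6, 0.1], [-1.2, -0.1], [-0.6, -0.7], [-0.3, 0.7], [-1.0, -1.9], [-1.0, -1.6], [-0.8, -2.2], [0.2, -2.0], [-0.5, -2.0], [-0.7, -0.3], [-0.3, -0.3], [-0.9, -0.0], [-1.2, -0.4], [-0.0, -1.9], [-0.9, -1.7]]
blue [ 0.4735 -0.2494  0.0775  0.0024  0.0117] [[0.2, 0.9], [-0.1, 1.2], [-0.6, 1.0], [-0.4, -0.4], [-0.2, 0.3], [0.6, -0.4], [-3.4, 5.8], [-5.6, 6.0], [-1.6, -4.2], [-1.6, -4.1], [0.0, -1.8], [0.2, 1.9], [-0.6, -2.1], [0.4, 0.4]]
```

```bash
python3 - <<'E'
s=open("fit.py").read()
s=s.replace("[proj(d,W(p,X))-u for d,X,u in face]","[proj(d,W(p,(p[5]*.5736,X[1],.11-p[5]*.8192)))-u for d,X,u in face]").replace("x_scale=[.1,.1,.1,.01,.01]","x_scale=[.1,.1,.1,.01,.01,.01]").replace(",.01,.01])",",.01,.01,.1])")
open("fit.py","w").write(s)
E
python3 fit.py|tail -1
```

```text
blue [ 0.476  -0.2481  0.088   0.0045  0.0093  0.078 ] [[-0.4, 0.2], [-0.7, 0.1], [-0.7, 0.3], [-0.7, -0.2], [-0.2, 0.4], [0.3, -0.6], [-1.1, -1.0], [-2.9, -1.1], [-0.8, -0.6], [-0.2, -0.8], [-0.3, -1.4], [-0.3, 1.0], [-0.5, -1.6], [-0.1, 0.3]]
```

Run:
```python
from h import *
T=dict(np.load("top0.npz"));S=dict(np.load("scene0.npz"))
P=lambda d:d["camera_matrix"]@np.c_[d["R"],d["t"]]
a=np.array([[320,222.1],[322.1,251.4],[357.9,218.9],[334.3,213.9],[226,247]]).T; b=np.array([[231.4,150.7],[244.7,141.4],[209,142.6],[216.3,160.9],[300.,200]]).T
X=cv2.triangulatePoints(P(T),P(S),a,b); X=X[:3]/X[3]
g=np.array([.476,-.2481,0]);c,s=np.cos(.088),np.sin(.088)
print(np.round(X.T,4)); print("gearbox frame",np.round((X.T-g)@np.array([[c,-s,0],[s,c,0],[0,0,1]]),4))
st=ctrl.get_state();print(st["position"],Rn.from_rotvec(st["tool_rot"]).as_matrix().round(3))
seat=np.array([.6636,.0132,.05]);R=Rn.from_rotvec(st["tool_rot"]).as_matrix()
x=R[:,0];print("tool x yaw",np.degrees(np.arctan2(x[1],x[0])))
```

```text
[[ 0.4575 -0.204   0.1555]
 [ 0.3866 -0.21    0.1546]
 [ 0.4671 -0.2981  0.1503]
 [ 0.4841 -0.2477  0.1097]
 [ 0.3968  0.0332  0.0487]]
gearbox frame [[-0.0146  0.0455  0.1555]
 [-0.0857  0.0458  0.1546]
 [-0.0133 -0.049   0.1503]
 [ 0.0081 -0.0003  0.1097]
 [-0.0541  0.2871  0.0487]]
[ 0.22504445 -0.60935141  0.23569242] [[ 0.347 -0.938 -0.001]
 [-0.938 -0.347  0.001]
 [-0.002  0.    -1.   ]]
tool x yaw -69.7242685196673
```

```bash
cat >> h.py <<'E'
def plan(pos,yaw=None,ref=None):
    """numbers for a row: target TCP pos (world), tool-x yaw deg"""
    s=ctrl.get_state(); R=Rn.from_rotvec(s["tool_rot"]).as_matrix()
    p=np.array(s["position"] if ref is None else ref)
    d=R.T@(np.array(pos)-p)/.3
    cy=np.degrees(np.arctan2(R[1,0],R[0,0])); sp=0 if yaw is None else -(((yaw-cy+180)%360)-180)/180
    print(np.round(d,4),"spin",round(sp,4),"cur yaw",round(cy,2),"tilt z",np.round(R[:,2],4))
def stt():
    s=ctrl.get_state(); R=Rn.from_rotvec(s["tool_rot"]).as_matrix()
    print("t",round(float(s["time"]),2),"p",np.round(s["position"],4),"yaw",round(np.degrees(np.arctan2(R[1,0],R[0,0])),2),"z",np.round(R[:,2],3),"F",np.round(s["ft_force"],2),"M",np.round(s["torque"],3),"w",round(float(s["grip_width"]),3),"q",np.round(s["joint_positions"],2))
def look(n,f,x0=0,y0=0,w=512,h=384,k=1):
    d=ctrl.get_image(n); np.savez(f+".npz",**d); i=d["img"][y0:y0+h,x0:x0+w]
    if k!=1:
        i=cv2.resize(i,None,fx=k,fy=k,interpolation=cv2.INTER_CUBIC)
        for j in range(0,w,20): cv2.putText(i,str(x0+j),(int(j*k),8),0,.3,(255,0,255)); cv2.line(i,(int(j*k),10),(int(j*k),14),(255,0,255))
        for j in range(0,h,20): cv2.putText(i,str(y0+j),(0,int(j*k)+3),0,.3,(255,0,255)); cv2.line(i,(20,int(j*k)),(24,int(j*k)),(255,0,255))
    cv2.imwrite(f"pics/{f}.png",i); return d
E
python3 - <<'E'
from h import *
plan([.225,-.609,.30]); plan([.6636,.0132,.30],70.1);plan([.6636,.0132,.16],70.1)
E
```

```text
[-1.500e-03 -2.000e-04 -2.144e-01] spin 0 cur yaw -69.72 tilt z [-6.0e-04  1.4e-03 -1.0e+00]
[-1.4403 -2.0904 -0.2123] spin -0.7768 cur yaw -69.72 tilt z [-6.0e-04  1.4e-03 -1.0e+00]
[-1.4396 -2.0904  0.2543] spin -0.7768 cur yaw -69.72 tilt z [-6.0e-04  1.4e-03 -1.0e+00]
```

Emit:
drive_tool(rows=[[[0,0,-0.21,0,0],[-0.15,-0.2,-0.21,-0.05,0],[-0.3,-0.4,-0.21,-0.1,0],[-0.42,-0.6,-0.21,-0.15,0],[-0.55,-0.8,-0.21,-0.2,0],[-0.7,-1.0,-0.21,-0.25,0],[-0.7,-1.0,-0.21,-0.3,0]]])

```text
time: 1.02
position: [0.435, -0.3063, 0.2995]
tool_rot: [3.113, -0.42, 0.0]
ft_force: [-0.0, -0.2, -0.5]
grip_width: 0.999
```

Run:
```python
from h import *
stt();plan([.6636,.0132,.30],70.1);plan([.6636,.0132,.16],70.1)
```

```text
t 1.02 p [ 0.435  -0.3063  0.2995] yaw -15.35 z [ 0. -0. -1.] F [-0.04 -0.21 -0.47] M [-0.042 -0.152  0.016] w 0.999 q [ 0.94  0.06 -0.39  1.63  0.02  1.45  0.28]
[ 0.453  -1.2288 -0.0017] spin -0.4747 cur yaw -15.35 tilt z [ 1.e-04 -1.e-04 -1.e+00]
[ 0.4529 -1.2289  0.465 ] spin -0.4747 cur yaw -15.35 tilt z [ 1.e-04 -1.e-04 -1.e+00]
```

Emit:
drive_tool(rows=[[[0.08,-0.2,0,-0.06,0],[0.16,-0.4,0,-0.12,0],[0.23,-0.6,0,-0.18,0],[0.3,-0.8,0,-0.24,0],[0.37,-1.0,0,-0.3,0],[0.453,-1.0,0.1,-0.36,0],[0.453,-1.0,0.2,-0.42,0],[0.453,-1.0,0.3,-0.475,0]]])

```text
time: 2.02
position: [0.646, -0.0566, 0.2078]
tool_rot: [-2.57, -1.805, 0.001]
ft_force: [-1.0, -0.3, -0.4]
grip_width: 1.002
```

Run:
```python
from h import *
stt();look("wrist","w1");plan([.6636,.0132,.16],70.1)
```

```text
t 2.02 p [ 0.646  -0.0566  0.2078] yaw 70.15 z [-0.001  0.    -1.   ] F [-1.02 -0.27 -0.4 ] M [ 0.086 -0.125 -0.055] w 1.002 q [ 0.6   0.43 -0.74  1.47  0.29  1.36  1.07]
[ 0.243  -0.0143  0.144 ] spin 0.0019 cur yaw 70.44 tilt z [-0.0077  0.0011 -1.    ]
```

View pics/w1.png

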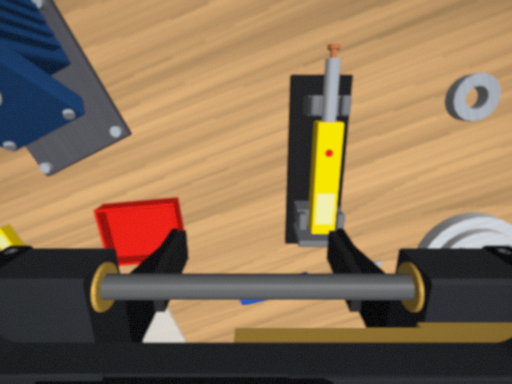

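Run:
```python
from h import *
d=dict(np.load("w1.npz")); i=d["img"][30:250,280:370]
cv2.imwrite("pics/w1c.png",cv2.resize(i,None,fx=2.7,fy=2.7,interpolation=cv2.INTER_CUBIC))
p=[(-.06,-.013,.067),(-.06,.013,.067),(.06,-.013,.067),(.06,.013,.067),(.13,0,.055)]
for q in p: print(np.round(proj(d,W([.6636,.0132,2.7944],q)),1))
```

```text
[334.3 232.8]
[310.6 232.8]
[344.4 119.8]
[317.5 119.8]
[333.6  41.8]
```

View pics/w1c.png

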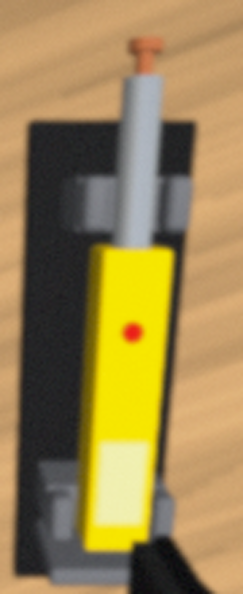

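Run:
```python
from h import *
d=dict(np.load("w1.npz"))
p=[(-.06,-.013,.067),(-.06,.013,.067),(.06,-.013,.067),(.06,.013,.067),(.13,0,.055)]
u=np.array([[335.6,233.3],[311.9,233.3],[344,122.6],[318.5,121.9],[334.4,44]])
f=lambda q:np.concatenate([proj(d,W(q,X))-v for X,v in zip(p,u)])
o=least_squares(f,[.6636,.0132,2.79]);print(o.x.round(4),np.degrees(o.x[2]),f(o.x).round(1))
b=o.x
plan([b[0],b[1],.12],np.degrees(b[2])-90);plan([b[0],b[1],.05],np.degrees(b[2])-90)
```

```text
[0.6656 0.0136 2.7989] 160.36250027536346 [-0.2  0.9 -0.2  1.   1.  -1.1 -0.3 -0.2 -0.4 -0.2]
[ 0.2467 -0.0076  0.2773] spin 0.0004 cur yaw 70.44 tilt z [-0.0077  0.0011 -1.    ]
[ 0.2471 -0.0058  0.5106] spin 0.0004 cur yaw 70.44 tilt z [-0.0077  0.0011 -1.    ]
```

Emit:
drive_tool(rows=[[[0.125,0,0,0,0],[0.247,0,0.1,0,0],[0.247,-0.007,0.25,0,0],[0.247,-0.007,0.28,0,0],[0.247,-0.007,0.28,0,0]]])

```text
time: 2.7
position: [0.6698, 0.0123, 0.1259]
tool_rot: [2.579, 1.794, -0.001]
ft_force: [-0.2, -0.4, 0.4]
grip_width: 1.0
```

Run:
```python
from h import *
stt();look("wrist","w2");plan([.665,.0136,.05],70.36);look("scene","s2",190,190,110,90,7)
```

```text
t 2.7 p [0.6698 0.0123 0.1259] yaw 69.64 z [-0.    -0.001 -1.   ] F [-0.22 -0.37  0.35] M [ 0.103 -0.113 -0.012] w 1.0 q [ 0.47  0.53 -0.72  1.51  0.36  1.24  0.91]
[-0.0029 -0.0191  0.2571] spin -0.004 cur yaw 69.64 tilt z [ 1.8e-03 -4.0e-04 -1.0e+00]
```

View pics/w2.png

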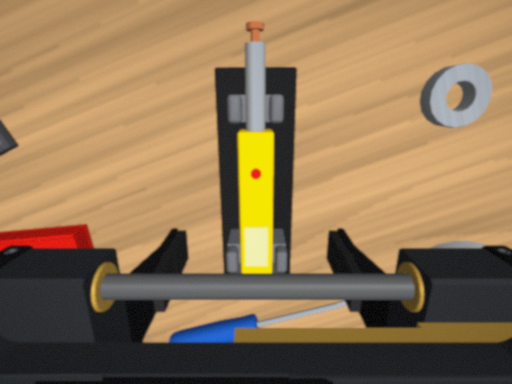

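View pics/s2.png

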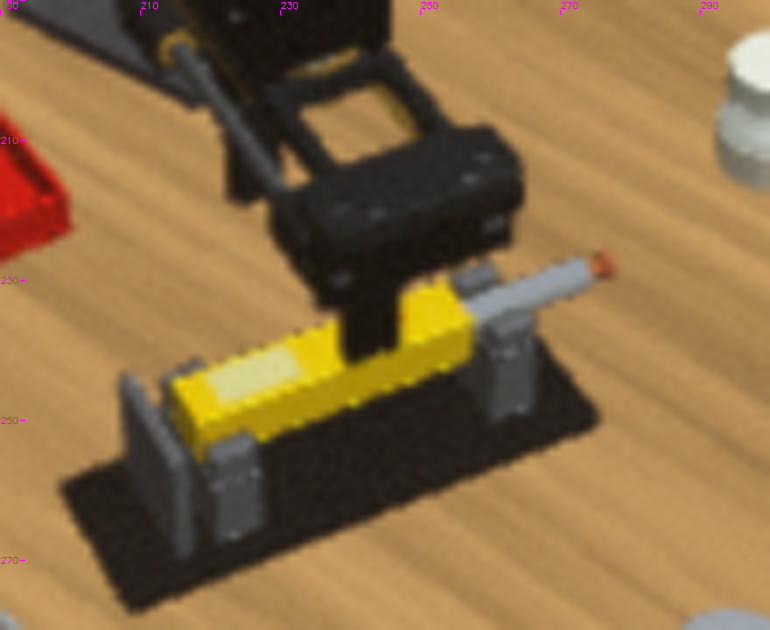

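The wrist view shows the probe centred between the jaws (column 256). The scene view shows the finger over mid-handle, at about (368,350) in the crop. Next I'll go down and grip.

Emit:
drive_tool(rows=[[[0,-0.015,0.1,-0.004,0],[-0.002,-0.016,0.2,-0.004,0],[-0.002,-0.016,0.255,-0.004,0],[-0.002,-0.016,0.255,-0.004,0],[-0.002,-0.016,0.255,-0.004,255],[-0.002,-0.016,0.255,-0.004,255],[-0.002,-0.016,0.255,-0.004,255],[-0.002,-0.016,0.255,-0.004,255],[-0.002,-0.016,0.255,-0.004,255],[-0.002,-0.016,0.255,-0.004,255]]], grip_force=25)

```text
time: 4.05
position: [0.6649, 0.0144, 0.049]
tool_rot: [2.566, 1.813, -0.0]
ft_force: [0.7, 0.9, -0.3]
grip_width: 0.4
```

Run:
```python
from h import *
stt()
```

```text
t 4.05 p [0.6649 0.0144 0.049 ] yaw 70.49 z [-0. -0. -1.] F [ 0.68  0.89 -0.35] M [ 0.094 -0.154 -0.018] w 0.4 q [ 0.45  0.6  -0.7   1.58  0.42  1.11  0.89]
```

Emit:
drive_tool(rows=[[[0,0,0,0,255],[0,0,0,0,255],[0,0,0,0,255],[0,0,0,0,255]]])

```text
time: 4.55
position: [0.6649, 0.0142, 0.049]
tool_rot: [2.566, 1.813, -0.0]
ft_force: [0.4, -1.6, 0.2]
grip_width: 0.303
```

Run:
```python
from h import *
stt()
```

```text
t 4.55 p [0.6649 0.0142 0.049 ] yaw 70.49 z [-0. -0. -1.] F [ 0.44 -1.57  0.16] M [-0.044 -0.158  0.066] w 0.303 q [ 0.45  0.6  -0.69  1.58  0.42  1.11  0.89]
```

Emit:
drive_tool(rows=[[[0,0,-0.15,0,255],[0,0,-0.35,0,255],[0,0,-0.5,0,255],[0,0,-0.5,0,255]]])

```text
time: 5.05
position: [0.6671, 0.0154, 0.2035]
tool_rot: [2.562, 1.811, 0.01]
ft_force: [0.2, 0.5, -2.4]
grip_width: 0.296
```

Run:
```python
from h import *
stt();plan([.4378,-.1566,.20],5.04)
```

```text
t 5.05 p [0.6671 0.0154 0.2035] yaw 70.51 z [ 0.008  0.    -1.   ] F [ 0.21  0.46 -2.39] M [ 0.094 -0.184  0.03 ] w 0.296 q [ 0.49  0.47 -0.75  1.43  0.32  1.36  0.95]
[-0.7957 -0.5293  0.0057] spin 0.3637 cur yaw 70.51 tilt z [ 7.7e-03  3.0e-04 -1.0e+00]
```

Emit:
drive_tool(rows=[[[-0.12,-0.08,0,0.05,255],[-0.25,-0.17,0,0.1,255],[-0.4,-0.26,0,0.16,255],[-0.55,-0.35,0,0.22,255],[-0.68,-0.44,0,0.28,255],[-0.76,-0.5,0,0.33,255],[-0.796,-0.529,0,0.364,255],[-0.796,-0.529,0,0.364,255],[-0.796,-0.529,0,0.364,255]]])

```text
time: 6.18
position: [0.4357, -0.1569, 0.1983]
tool_rot: [-3.138, -0.14, 0.001]
ft_force: [0.5, -0.2, -2.0]
grip_width: 0.298
```

Run:
```python
from h import *
stt();look("scene","s3",180,90,130,110,6);look("top","t3",270,170,110,100,7);look("wrist","w3");plan([.4378,-.1566,.20],5.04)
```

```text
t 6.17 p [ 0.4357 -0.1569  0.1983] yaw 5.12 z [-0.001  0.001 -1.   ] F [ 0.51 -0.2  -1.99] M [-0.035 -0.098  0.008] w 0.298 q [ 0.88 -0.04 -0.57  1.93 -0.02  1.25  0.4 ]
[ 0.0058 -0.0004 -0.0042] spin 0.0004 cur yaw 5.11 tilt z [-2.e-04  6.e-04 -1.e+00]
```

View pics/s3.png

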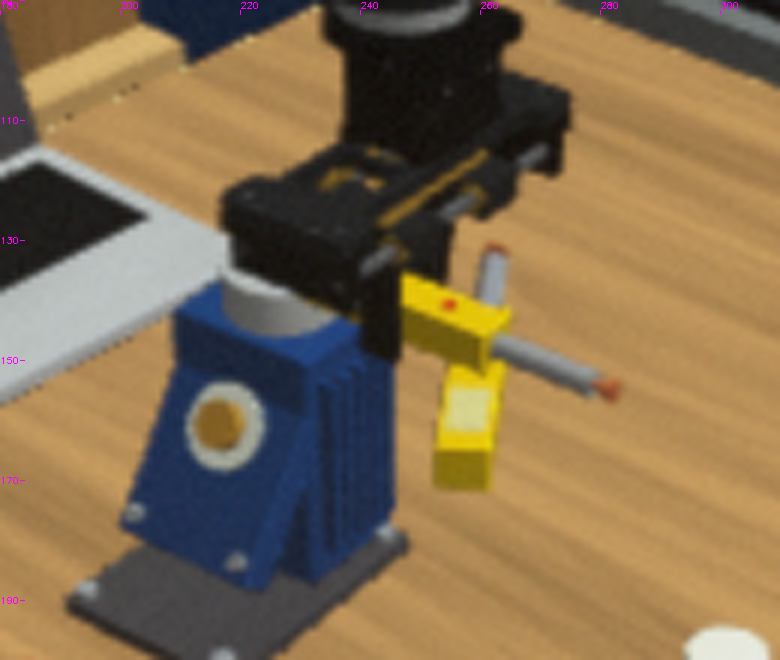

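View pics/t3.png

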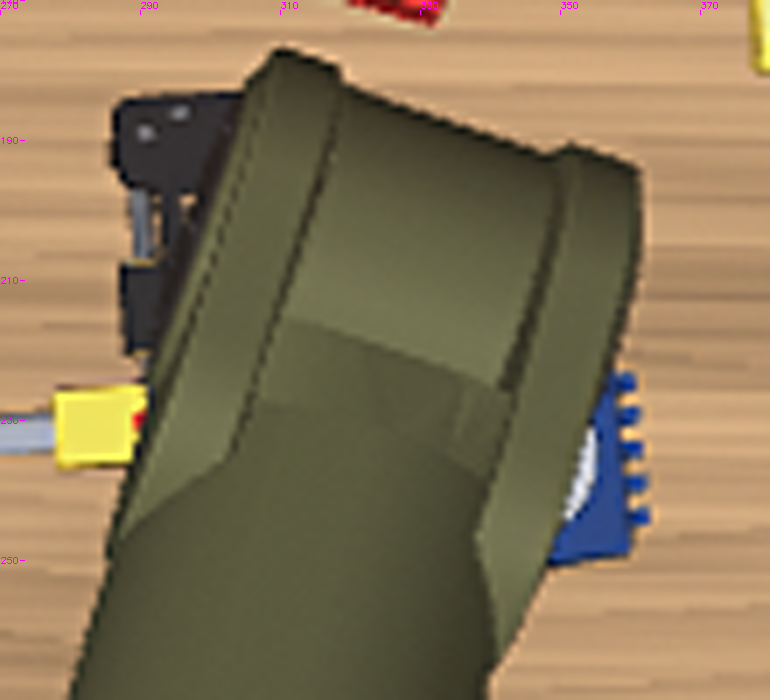

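View pics/w3.png

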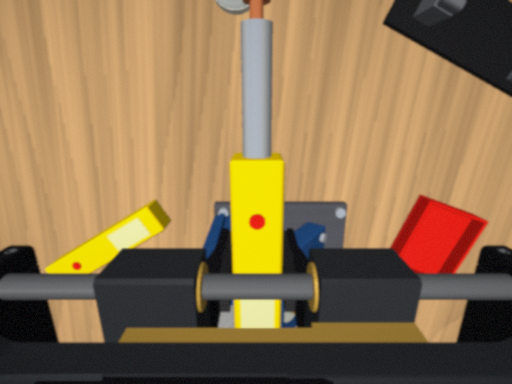

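Emit:
drive_tool(rows=[[[0.006,0,0.05,0,255],[0.006,0,0.1,0,255],[0.006,0,0.11,0,255],[0.006,0,0.12,0,255],[0.006,0,0.13,0,255],[0.006,0,0.14,0,255],[0.006,0,0.15,0,255]]], grip_force=8)

```text
time: 7.2
position: [0.4376, -0.1577, 0.1542]
tool_rot: [3.138, 0.136, 0.001]
ft_force: [0.1, -0.5, -0.6]
grip_width: 0.301
```

Run:
```python
from h import *
stt();look("scene","s4",180,90,130,110,6);look("wrist","w4")
```

```text
t 7.2 p [ 0.4376 -0.1577  0.1542] yaw 4.97 z [ 0.001 -0.001 -1.   ] F [ 0.05 -0.48 -0.64] M [-0.177 -0.041  0.051] w 0.301 q [ 0.87  0.01 -0.58  1.98  0.01  1.15  0.38]
```

View pics/s4.png

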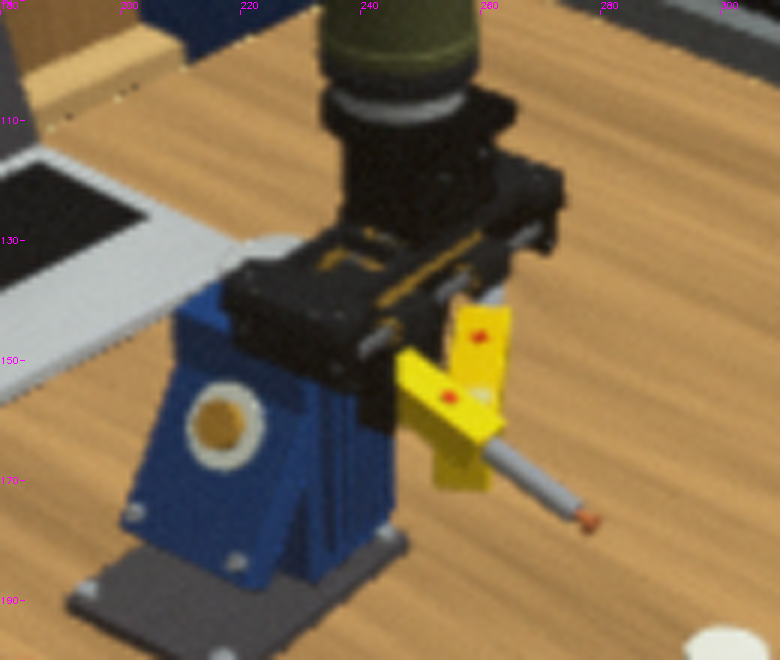

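View pics/w4.png

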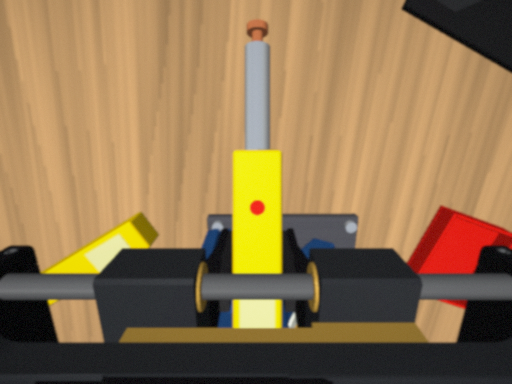

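```bash
cat >> h.py <<'E'
def tilt(npz,obs):
    """obs: list of (probe_grip-frame pt, (u,v), cam npz). returns pitch(tip down deg), slip along axis, slip up"""
    s=ctrl.get_state(); R=Rn.from_rotvec(s["tool_rot"]).as_matrix(); g=np.array(s["position"])-.005*R[:,2]
    D={n:dict(np.load(n+".npz")) for n in set(o[2] for o in obs)}
    B=np.c_[-R[:,1],R[:,0],-R[:,2]]  # probe axes when level
    def pt(q,X): return g+B@(Rn.from_euler("z",q[3])*Rn.from_euler("y",q[0])).apply(np.array(X)+[q[1],0,q[2]])
    def f(q): return np.r_[np.concatenate([proj(D[n],pt(q,X))-u for X,u,n in obs]),q[1]*300,q[2]*600,q[3]*50]
    o=least_squares(f,[.3,0,0,0],x_scale=[.1,.01,.01,.1]); q=o.x
    print("tilt deg",np.degrees(q[0]).round(2),"slip",q[1:3].round(4),"yawerr",np.degrees(q[3]).round(2),"res",o.fun.round(1)); print("tip",pt(q,(.13,0,0)).round(4),"grip",pt(q,(0,0,0)).round(4)); return q
E
python3 - <<'E'
from h import *
tilt(None,[((.06,.013,.012),(233,151),"w4"),((.06,-.013,.012),(281,151),"w4"),((.13,0,.006),(257,20),"w4"),((.118,0,.007),(257,42),"w4")])
tilt(None,[((.06,.013,.012),(233,151),"w4"),((.06,-.013,.012),(281,151),"w4"),((.13,0,.006),(257,20),"w4"),((.118,0,.007),(257,42),"w4"),((.13,0,0),(278.2,176.5),"s4")])
E
```

```text
tilt deg 12.63 slip [ 0.0026 -0.0211] yawerr 0.37 res [ 46.3  -3.4 -47.2  -3.6   0.2   4.2   0.1   3.4   0.8 -12.7   0.3]
tip [ 0.4273 -0.0331  0.1092] grip [ 0.4375 -0.1596  0.1376]
tilt deg 12.18 slip [ 0.0022 -0.0208] yawerr 0.33 res [ 46.4  -2.8 -47.4  -3.    0.1   3.6   0.    3.1   0.    3.3   0.7 -12.5
   0.3]
tip [ 0.4272 -0.0331  0.1106] grip [ 0.4375 -0.1598  0.1381]
```

```bash
sed -i 's/-R\[:,1\],R\[:,0\],-R/-R[:,1],-R[:,0],-R/' h.py
python3 - <<'E'
from h import *
o=[((.06,.013,.012),(233,151),"w4"),((.06,-.013,.012),(281,151),"w4"),((.13,0,.006),(257,20),"w4"),((.118,0,.007),(257,42),"w4")]
tilt(None,o); tilt(None,o+[((.13,0,0),(278.2,176.5),"s4")])
# level check image w3 : handle front (232,155),(283,155), barrel end (257,20)
E
```

```text
tilt deg 16.51 slip [-0.0009 -0.0008] yawerr -0.37 res [-1.7 -0.3  0.7  0.   0.3  0.1  0.1  0.  -0.3 -0.5 -0.3]
tip [ 0.4274 -0.0343  0.1214] grip [ 0.4374 -0.1586  0.1584]
tilt deg 16.49 slip [-0.0009 -0.0007] yawerr -0.37 res [-1.7 -0.2  0.7  0.1  0.2  0.1  0.1  0.  -0.2  0.3 -0.3 -0.4 -0.3]
tip [ 0.4274 -0.0343  0.1215] grip [ 0.4374 -0.1586  0.1584]
```

Emit:
drive_tool(rows=[[[0,0,0.015,0,255],[0,0,0.03,0,255],[0,0,0.045,0,255],[0,0,0.057,0,255],[0,0,0.057,0,255]]])

```text
time: 7.92
position: [0.4371, -0.1573, 0.1365]
tool_rot: [-3.138, -0.136, 0.001]
ft_force: [0.6, 0.3, -1.9]
grip_width: 0.297
```

Run:
```python
from h import *
stt();look("scene","s5",180,90,130,110,6);look("wrist","w5")
```

```text
t 7.92 p [ 0.4371 -0.1573  0.1365] yaw 4.98 z [-0.001  0.    -1.   ] F [ 0.6   0.29 -1.92] M [-0.067 -0.111  0.007] w 0.297 q [ 0.86  0.03 -0.58  2.    0.02  1.12  0.36]
```

View pics/s5.png

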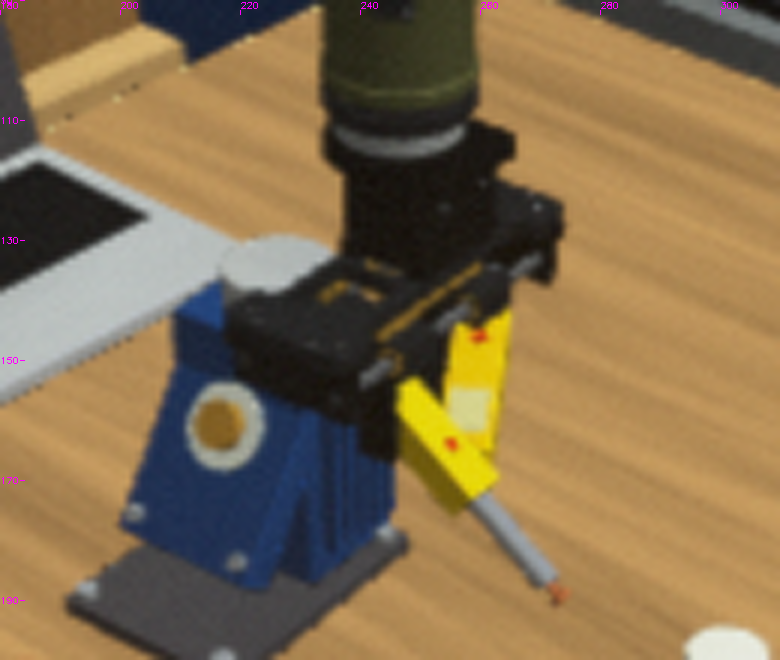

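View pics/w5.png

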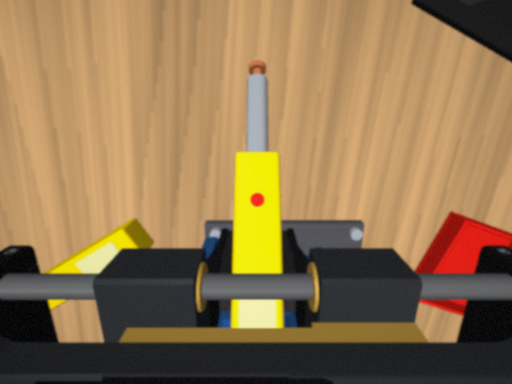

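Run:
```python
from h import *
d=dict(np.load("w5.npz")); i=d["img"][50:180,215:300]; cv2.imwrite("pics/w5c.png",cv2.resize(i,None,fx=5,fy=4.6,interpolation=cv2.INTER_CUBIC))
o=[((.06,.013,.012),(236,153),"w5"),((.06,-.013,.012),(279.5,153),"w5"),((.13,0,.006),(258,60.5),"w5"),((.118,0,.007),(258,75),"w5")]
tilt(None,o); tilt(None,o+[((.13,0,0),(273,189),"s5")])
```

```text
tilt deg 34.36 slip [-0.0002 -0.0004] yawerr -0.69 res [-1.1 -0.3  0.2  0.2  0.2  0.3  0.1 -0.2 -0.  -0.3 -0.6]
tip [ 0.4292 -0.0508  0.0682] grip [ 0.4373 -0.1578  0.1415]
tilt deg 34.35 slip [-0.0001 -0.0006] yawerr -0.69 res [-1.1 -0.4  0.2  0.2  0.2  0.3  0.1 -0.2 -0.3 -0.4 -0.  -0.3 -0.6]
tip [ 0.4292 -0.0507  0.068 ] grip [ 0.4373 -0.1578  0.1413]
```

View pics/w5c.png

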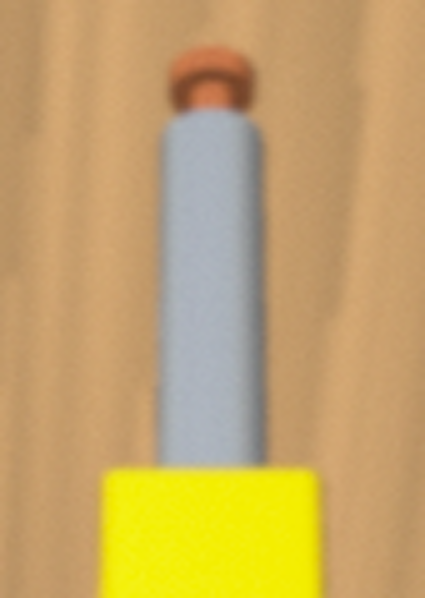

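Emit:
drive_tool(rows=[[[0,0,0.003,0,255],[0,0,0.003,0,255],[0,0,0.003,0,255],[0,0,0.003,0,255]]])

```text
time: 8.52
position: [0.4374, -0.1575, 0.1361]
tool_rot: [3.138, 0.136, 0.0]
ft_force: [0.2, -0.3, -1.5]
grip_width: 0.297
```

Emit:
drive_tool(rows=[[[0,0,0.0,0,255],[0,0,0.0,0,255],[0,0,-0.1,0,255],[0,0,-0.2,0,255],[0,0,-0.35,0,255],[0,0,-0.42,0,255]]], grip_force=50)

```text
time: 9.28
position: [0.4382, -0.1577, 0.2644]
tool_rot: [3.137, 0.136, 0.004]
ft_force: [0.1, -0.0, -2.5]
grip_width: 0.296
```

Run:
```python
from h import *
stt();plan([.618,-.15,.26],95.04);plan([.618,-.2356,.2048],95.04)
```

```text
t 9.28 p [ 0.4382 -0.1577  0.2644] yaw 4.98 z [ 0.003 -0.002 -1.   ] F [ 0.1  -0.04 -2.54] M [-0.047 -0.073 -0.03 ] w 0.296 q [ 0.88 -0.08 -0.56  1.83 -0.04  1.38  0.42]
[0.5991 0.0265 0.0164] spin -0.5003 cur yaw 4.98 tilt z [ 0.0028 -0.0017 -1.    ]
[0.5739 0.3104 0.2009] spin -0.5003 cur yaw 4.98 tilt z [ 0.0028 -0.0017 -1.    ]
```

Emit:
drive_tool(rows=[[[0.1,0,0,-0.05,255],[0.22,0,0,-0.1,255],[0.35,0,0,-0.16,255],[0.47,0.02,0,-0.21,255],[0.57,0.026,0,-0.26,255],[0.6,0.026,0,-0.32,255],[0.6,0.026,0,-0.37,255],[0.6,0.026,0,-0.43,255],[0.6,0.1,0,-0.48,255],[0.59,0.2,0,-0.5,255],[0.58,0.3,0.06,-0.5,255],[0.574,0.31,0.12,-0.5,255],[0.574,0.31,0.18,-0.5,255],[0.574,0.31,0.18,-0.5,255],[0.574,0.31,0.18,-0.5,255]]])

```text
time: 11.15
position: [0.6175, -0.2339, 0.2085]
tool_rot: [2.121, 2.317, 0.001]
ft_force: [1.1, 0.3, -2.4]
grip_width: 0.294
```

Run:
```python
from h import *
stt();look("scene","s6",160,90,130,110,6);look("wrist","w6",170,0,200,290,2.7);look("top","t6",290,150,90,110,6)
```

```text
t 11.15 p [ 0.6175 -0.2339  0.2085] yaw 95.07 z [ 0.001  0.    -1.   ] F [ 1.15  0.29 -2.41] M [ 0.05  -0.151 -0.042] w 0.294 q [ 0.87  0.45 -0.74  1.44  0.31  1.37  1.77]
```

View pics/s6.png

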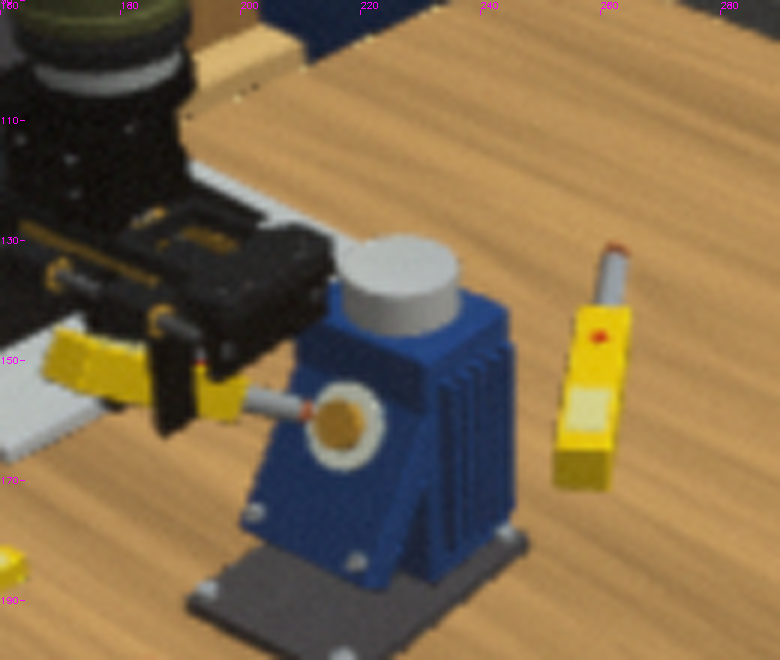

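View pics/w6.png

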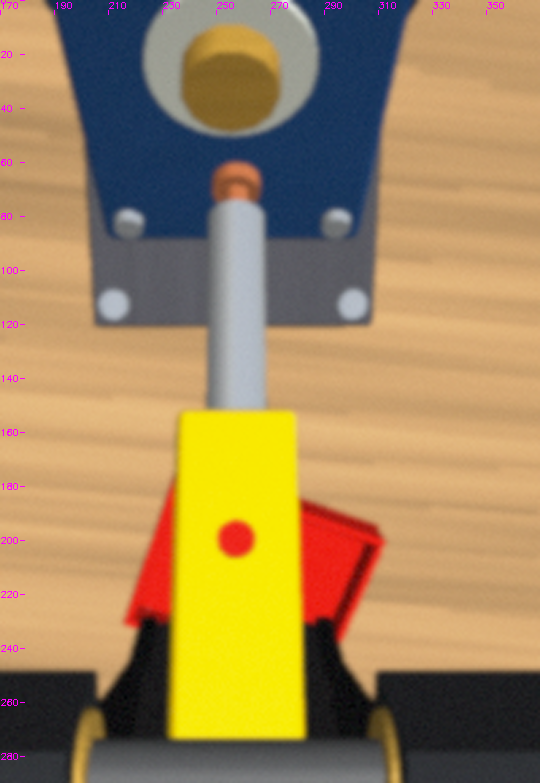

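View pics/t6.png

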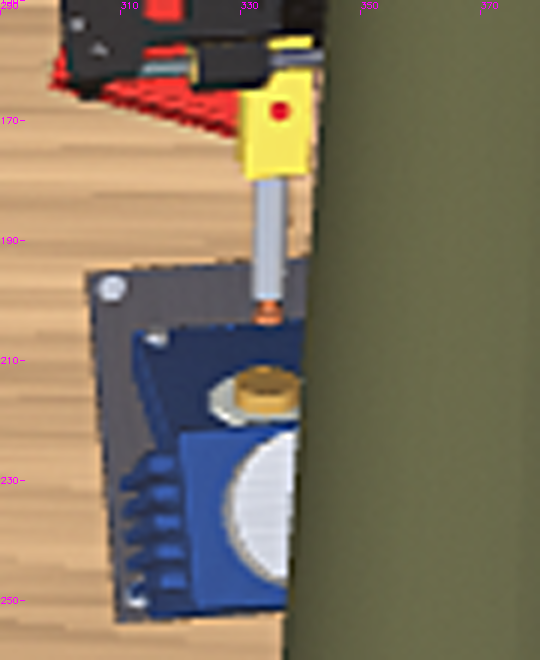

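Run:
```python
from h import *
D=dict(np.load("w6.npz"));T=dict(np.load("t6.npz"));S=dict(np.load("s6.npz"))
v=lambda a,b:(170+a/2.7,b/2.7)
o=[((.06,.013,.012),v(179,411),"w6"),((.06,-.013,.012),v(296,411),"w6"),((.13,0,.006),v(237,160),"w6"),((.118,0,.007),v(237,200),"w6")]
tilt(None,o); tilt(None,o+[((.13,0,0),(160+307/6,90+411/6),"s6"),((.13,0,.0),(290+268/6,150+318/6),"t6")])
c=np.array([np.cos(.088)*.8192,np.sin(.088)*.8192,.5736])
def P(q,p=None): return np.array([q[0],q[1],.11])+(q[2] if p is None else p)*c
ob=[(D,v(230,94)),(T,(334.7,213)),(S,(216.7,160.8))]
for wts in ([1,1,1],[1,1,0],[1,0,1],[0,1,1]):
    f=lambda q:np.concatenate([w*(proj(d,P(q))-u) for (d,u),w in zip(ob,wts)])
    r=least_squares(f,[.476,-.248,.01]);print(wts,r.x.round(4),r.fun.round(1))
for p in(.004,.009,.014):
    f=lambda q:proj(D,P([q[0],q[1]],p))-v(230,94)
    r=least_squares(f,[.476,-.248]);print("wrist p",p,r.x.round(4))
```

```text
tilt deg 34.21 slip [-0.0002 -0.0005] yawerr -0.42 res [-1.2 -0.2  0.4  0.1  0.2  0.4  0.1 -0.3 -0.1 -0.3 -0.4]
tip [ 0.5111 -0.2433  0.1406] grip [ 0.6181 -0.2346  0.2139]
tilt deg 34.22 slip [ 0.0002 -0.0011] yawerr -0.44 res [-1.1 -0.5  0.3 -0.1  0.2  0.5  0.2 -0.2 -1.1 -1.5 -0.6 -0.8  0.1 -0.7
 -0.4]
tip [ 0.5111 -0.2433  0.1398] grip [ 0.6181 -0.2346  0.2131]
[1, 1, 1] [ 0.4848 -0.2476  0.002 ] [-0.  -0.1 -0.9  0.3 -1.4 -0. ]
[1, 1, 0] [ 0.4794 -0.2482  0.0098] [-0.2 -0.1 -0.5 -0.3 -0.  -0. ]
[1, 0, 1] [ 0.4865 -0.2473 -0.0005] [ 0.2 -0.2 -0.   0.  -1.3  0.3]
[0, 1, 1] [ 0.4834 -0.2478  0.0025] [-0.  -0.  -0.8  0.6 -1.2 -0.2]
wrist p 0.004 [ 0.4835 -0.2477]
wrist p 0.009 [ 0.4799 -0.248 ]
wrist p 0.014 [ 0.4764 -0.2483]
```

Run:
```python
from h import *
D=dict(np.load("w6.npz"));T=dict(np.load("t6.npz"));S=dict(np.load("s6.npz"))
v=lambda a,b:np.array((170+a/2.7,b/2.7))
n=np.array([.8192,0,.5736])
# outline-based: circles; fit ring radius rr, protrusion p, target x,y,yaw, foot thickness h
a=np.linspace(0,2*np.pi,181)
def circ(q,off,r): return [W(q,np.array([0,0,.11])+off*n+r*(np.cos(t)*np.array([0,1,0])+np.sin(t)*np.array([-.5736,0,.8192]))) for t in a]
def ext(d,pts):
    u=np.array([proj(d,x) for x in pts]); return u[:,0].min(),u[:,0].max(),u[:,1].min(),u[:,1].max()
def f(q,w=1):
    r=[]
    e=ext(D,circ(q,.001,q[5])); r+=[e[0]-v(143,0)[0],e[1]-v(319,0)[0],e[3]-v(0,136)[1]]
    e=ext(D,circ(q,q[4],.014)); r+=[e[0]-v(180,0)[0],e[1]-v(280,0)[0],e[3]-v(0,132)[1]]
    r+=list(proj(D,W(q,(.078,-.06,q[3])))-v(95,323)) if 0 else []
    fl,fr=proj(D,W(q,(.078,.06,q[3]))),proj(D,W(q,(.078,-.06,q[3])))
    if fl[0]>fr[0]: fl,fr=fr,fl
    r+=list(fl-v(95,325))+list(fr-v(371,323))
    r+=[.3*(q[3]-.007)*300]
    return np.array(r,float)
o=least_squares(f,[.477,-.248,.088,.006,.009,.025],x_scale=[.1,.1,.1,.01,.01,.01],diff_step=1e-5);print(o.x.round(4),o.fun.round(1))
TT=dict(np.load("top0.npz"));SS=dict(np.load("scene0.npz"))
q=o.x
print("top stud",proj(TT,W(q,np.array([0,0,.11])+q[4]*n)),"obs 334.3 213.9; foot",proj(TT,W(q,(.078,.06,q[3]))),"obs 304.3 195.4",proj(TT,W(q,(-.087,.06,q[3]))),"obs 309.7 253.6")
print("scene stud",proj(SS,W(q,np.array([0,0,.11])+q[4]*n)),"obs 216.3,160.9 foot",proj(SS,W(q,(.078,.06,q[3]))),"obs 217.6,203.5")
```

```text
[ 0.4784 -0.248   0.0939  0.0052  0.0106  0.0246] [-0.5  0.1 -1.  -0.2  0.6 -0.   0.2  0.7 -0.2  0.8 -0.2]
top stud [334.08071805 212.80716345] obs 334.3 213.9; foot [303.71285268 194.83129185] obs 304.3 195.4 [309.21306239 253.16288465] obs 309.7 253.6
scene stud [215.10358869 159.62197173] obs 216.3,160.9 foot [217.07529139 204.08880369] obs 217.6,203.5
```

Emit:
drive_tool(rows=[[[-0.006,-0.01,0.015,0,255],[-0.006,-0.025,0.03,0,255],[-0.006,-0.04,0.045,0,255],[-0.006,-0.054,0.062,0,255],[-0.006,-0.054,0.062,0,255],[-0.006,-0.054,0.062,0,255]]])

```text
time: 12.05
position: [0.6011, -0.2384, 0.1896]
tool_rot: [2.123, 2.315, 0.0]
ft_force: [-1.3, 0.6, -1.6]
grip_width: 0.292
```

Run:
```python
from h import *
stt();look("scene","s7",190,130,60,60,9);look("wrist","w7",170,0,200,290,2.7)
```

```text
t 12.05 p [ 0.6011 -0.2384  0.1896] yaw 94.97 z [ 0. -0. -1.] F [-1.32  0.59 -1.61] M [ 0.066 -0.199 -0.028] w 0.292 q [ 0.9   0.43 -0.74  1.5   0.3   1.32  1.79]
```

View pics/s7.png

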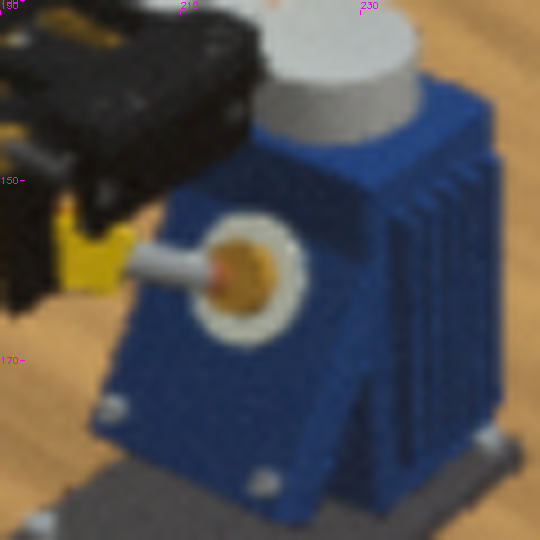

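View pics/w7.png

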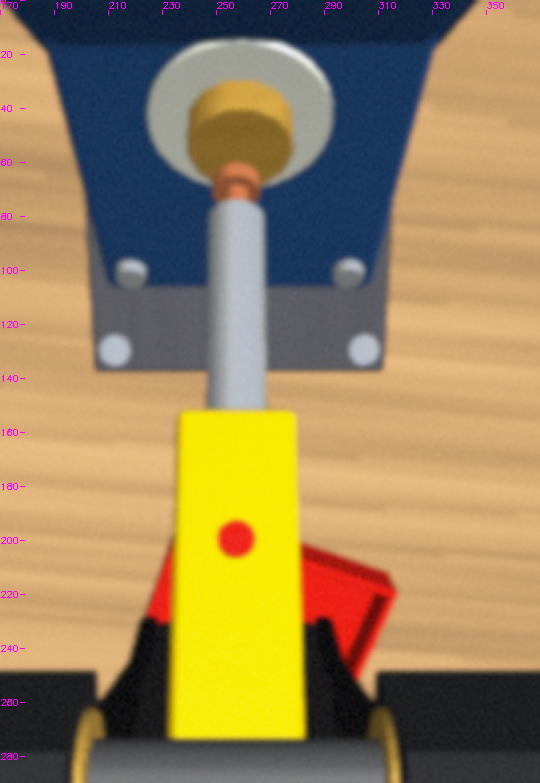

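```bash
cat > fit2.py <<'E'
from h import *
D=dict(np.load("w7.npz"))
v=lambda a,b:np.array((170+a/2.7,b/2.7))
n=np.array([.8192,0,.5736]); a=np.linspace(0,2*np.pi,361)
def circ(q,off,r): return [W(q,np.array([0,0,.11])+off*n+r*(np.cos(t)*np.array([0,1,0])+np.sin(t)*np.array([-.5736,0,.8192]))) for t in a]
def ext(d,pts):
    u=np.array([proj(d,x) for x in pts]); return u[:,0].min(),u[:,0].max(),u[:,1].min(),u[:,1].max()
def f(q):
    e=ext(D,circ(q,.001,q[5])); r=[e[0]-v(147,0)[0],e[1]-v(333,0)[0],e[2]-v(0,38)[1],e[3]-v(0,187)[1]]
    e=ext(D,circ(q,q[4],.014)); r+=[e[0]-v(188,0)[0],e[1]-v(293,0)[0],e[3]-v(0,185)[1]]
    fl,fr=sorted([proj(D,W(q,(.078,s*.06,q[3]))) for s in(1,-1)],key=lambda z:z[0])
    r+=list(fl-v(95,370))+list(fr-v(382,369))+[.3*(q[3]-.007)*300]
    return np.array(r,float)
o=least_squares(f,[.477,-.248,.088,.006,.009,.025],x_scale=[.1,.1,.1,.01,.01,.01],diff_step=1e-5);q=o.x;print(q.round(4),o.fun.round(1))
ob=[((.06,.013,.012),v(179,411),"w7"),((.06,-.013,.012),v(296,411),"w7"),((.13,0,.006),v(237,161),"w7"),((.118,0,.007),v(237,200),"w7")]
s=tilt(None,ob)
st=ctrl.get_state(); R=Rn.from_rotvec(st["tool_rot"]).as_matrix(); g=np.array(st["position"])-.005*R[:,2]; B=np.c_[-R[:,1],-R[:,0],-R[:,2]]
tip=g+B@(Rn.from_euler("z",s[3])*Rn.from_euler("y",s[0])).apply(np.array([.13+s[1],0,s[2]]))
nw=W([0,0,q[2]],n); d=tip-np.array([q[0],q[1],.11]); al=d@nw; pe=d-al*nw
print("along",al.round(4),"perp",pe.round(4))
to=lambda w:(R.T@w/.3).round(4)
print("perp corr units",to(-pe),"per mm advance",(R.T@(-nw*.001)/.3).round(5))
E
python3 fit2.py
```

```text
[ 0.4786 -0.2479  0.0899  0.005   0.0095  0.0242] [-0.   0.1 -0.1 -0.4 -0.7  0.6 -0.   0.3  0.5 -0.3  0.5 -0.2]
tilt deg 34.29 slip [-0.0001 -0.0005] yawerr -0.12 res [-0.8 -0.1  0.7 -0.   0.   0.2  0.  -0.1 -0.  -0.3 -0.1]
tip [ 0.4947 -0.2474  0.1211] grip [ 0.6016 -0.2383  0.1944]
along 0.0195 perp [ 0.0001 -0.0009 -0.0001]
perp corr units [ 0.0031 -0.0002 -0.0003] per mm advance [-1.00e-05 -2.73e-03  1.91e-03]
```

Emit:
drive_tool(rows=[[[0.003,-0.007,0.005,0,255],[0.003,-0.014,0.01,0,255],[0.003,-0.019,0.0134,0,255],[0.003,-0.019,0.0134,0,255]]])

```text
time: 12.65
position: [0.5951, -0.2381, 0.1854]
tool_rot: [2.123, 2.315, -0.0]
ft_force: [-0.2, 0.1, -2.4]
grip_width: 0.294
```

Emit:
drive_tool(rows=[[[0,-0.0027,0.0019,0,255],[0,-0.0027,0.0019,0,255]]])

```text
time: 12.9
position: [0.5949, -0.2381, 0.1852]
tool_rot: [2.122, 2.315, 0.001]
ft_force: [0.4, 0.3, -0.8]
grip_width: 0.298
```

Emit:
drive_tool(rows=[[[0,-0.0027,0.0019,0,255],[0,-0.0027,0.0019,0,255]]])

```text
time: 13.15
position: [0.5943, -0.2381, 0.1848]
tool_rot: [2.122, 2.315, 0.001]
ft_force: [1.4, 0.1, 0.5]
grip_width: 0.293
```

Run:
```python
from h import *
stt();look("scene","s8",190,130,60,60,9);look("wrist","w8",220,40,80,70,8)
```

```text
t 13.15 p [ 0.5943 -0.2381  0.1848] yaw 94.98 z [ 0.002 -0.    -1.   ] F [1.44 0.15 0.48] M [ 0.134 -0.697  0.035] w 0.293 q [ 0.91  0.42 -0.74  1.53  0.29  1.31  1.79]
```

View pics/w8.png

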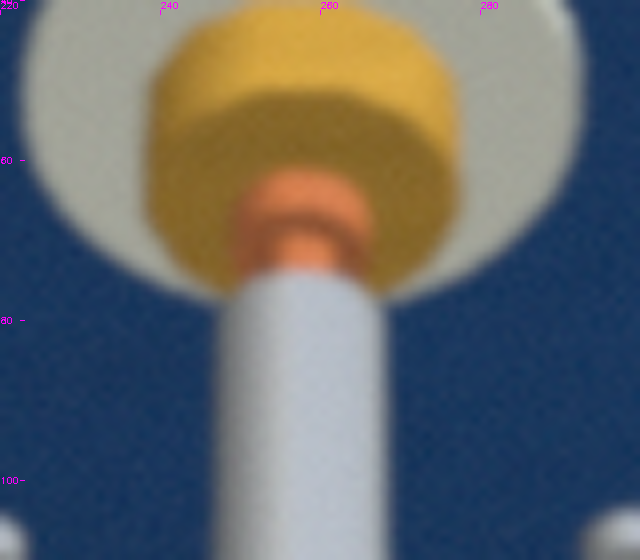

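Contact was felt: about 2.8 N along the normal. The tip at crop (303,213) is centred sideways on the stud end at (303,195) but sits about 2 mm low on the slope. I'll back off, shift up-slope and press again.

Emit:
drive_tool(rows=[[[0,0.011,-0.0076,0,255],[0,0.0071,-0.0131,0,255],[0,0.0071,-0.0131,0,255],[0,0.002,-0.0093,0,255],[0,-0.0011,-0.0074,0,255],[0,-0.0038,-0.0055,0,255],[0,-0.0038,-0.0055,0,255]]])

```text
time: 14.12
position: [0.5931, -0.2381, 0.1865]
tool_rot: [2.122, 2.315, 0.001]
ft_force: [3.3, -0.1, -0.9]
grip_width: 0.293
```

Run:
```python
from h import *
stt();look("wrist","w9",220,40,80,70,8);stt()
```

```text
t 14.12 p [ 0.5931 -0.2381  0.1865] yaw 94.98 z [ 0.002 -0.    -1.   ] F [ 3.3  -0.1  -0.87] M [ 0.192 -0.62  -0.024] w 0.293 q [ 0.91  0.42 -0.75  1.53  0.29  1.31  1.79]
t 14.18 p [ 0.5931 -0.2382  0.1864] yaw 94.98 z [ 0.002 -0.    -1.   ] F [2.51 0.11 0.73] M [ 0.15  -0.64  -0.037] w 0.294 q [ 0.91  0.42 -0.75  1.53  0.29  1.31  1.79]
```

View pics/w9.png

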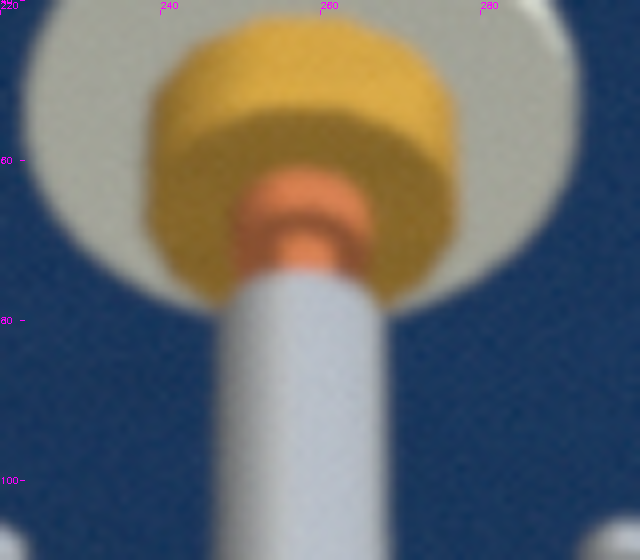

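Emit:
drive_tool(rows=[[[0,-0.0017,0.0011,0,255],[0,-0.0033,0.0023,0,255],[0,-0.0033,0.0023,0,255]]])

```text
time: 14.55
position: [0.5923, -0.2382, 0.1858]
tool_rot: [2.122, 2.315, 0.002]
ft_force: [4.2, 0.8, 2.9]
grip_width: 0.29
```

Run:
```python
from h import *
stt();look("wrist","w10",220,40,80,70,8);stt();ctrl.get_image("top");stt()
```

```text
t 14.55 p [ 0.5923 -0.2382  0.1858] yaw 94.99 z [ 0.002 -0.    -1.   ] F [4.2  0.84 2.88] M [ 0.198 -1.092  0.033] w 0.29 q [ 0.92  0.42 -0.75  1.53  0.29  1.31  1.8 ]
t 14.6 p [ 0.5922 -0.2383  0.1858] yaw 94.99 z [ 0.002 -0.    -1.   ] F [ 4.36 -0.35  2.43] M [ 0.227 -1.112  0.003] w 0.295 q [ 0.92  0.42 -0.75  1.53  0.29  1.31  1.8 ]
t 14.65 p [ 0.5921 -0.2382  0.1857] yaw 94.99 z [ 0.001 -0.    -1.   ] F [3.7  0.75 1.  ] M [ 0.228 -1.155 -0.059] w 0.293 q [ 0.92  0.42 -0.75  1.53  0.29  1.31  1.8 ]
```

View pics/w10.png

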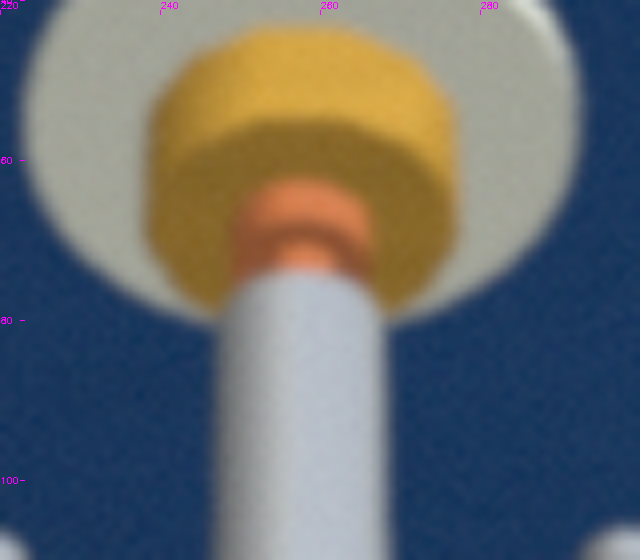

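Emit:
drive_tool(rows=[[[0,0,0,0,255],[0,0,0,0,255],[0,0,0,0,255],[0,0,0,0,255],[0,0,0,0,255],[0,0,0,0,255],[0,0,0,0,255],[0,0,0,0,255],[0,0,0,0,255],[0,0,0,0,255],[0,0,0,0,255],[0,0,0,0,255],[0,0,0,0,255],[0,0,0,0,255],[0,0,0,0,255],[0,0,0,0,255]]])

```text
time: 16.65
position: [0.592, -0.2382, 0.1856]
tool_rot: [2.122, 2.315, 0.001]
ft_force: [5.1, 0.1, 2.2]
grip_width: 0.291
```

Run:
```python
from h import *
stt();look("wrist","w11",220,40,80,70,8);look("scene","s11",160,120,90,80,7);stt()
```

```text
t 16.65 p [ 0.592  -0.2382  0.1856] yaw 94.98 z [ 0.001 -0.    -1.   ] F [5.12 0.14 2.16] M [ 0.203 -1.239 -0.06 ] w 0.291 q [ 0.92  0.42 -0.75  1.53  0.29  1.31  1.8 ]
t 16.75 p [ 0.592  -0.2383  0.1856] yaw 94.98 z [ 0.001 -0.    -1.   ] F [5.73 0.31 1.83] M [ 0.245 -1.264  0.053] w 0.291 q [ 0.92  0.42 -0.75  1.53  0.29  1.31  1.8 ]
```

View pics/w11.png

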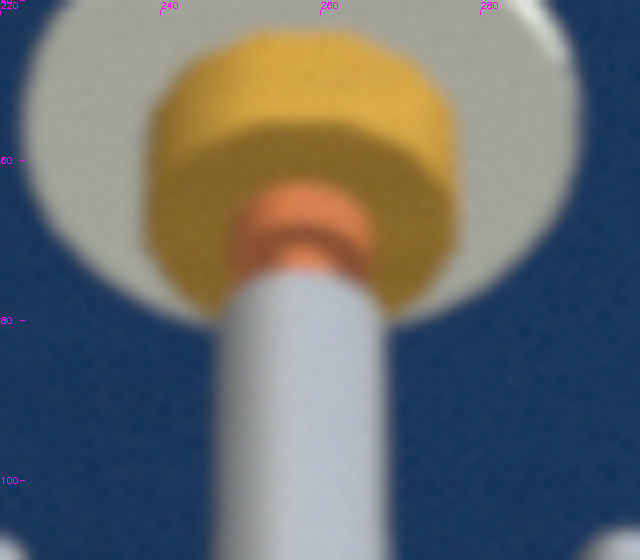

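View pics/s11.png

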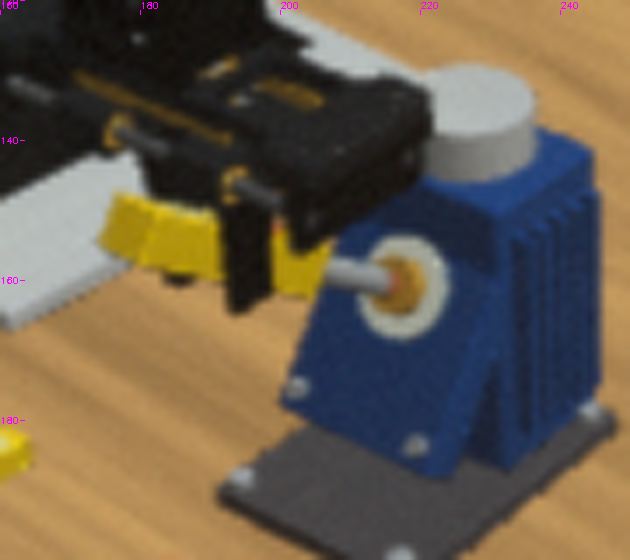

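Emit:
drive_tool(rows=[[[0,0,0,0,255],[0,0,0,0,255],[0,0,0,0,255],[0,0,0,0,255],[0,0,0,0,255],[0,0,0,0,255]]])

```text
time: 17.5
position: [0.592, -0.2382, 0.1856]
tool_rot: [2.122, 2.315, 0.001]
ft_force: [5.1, 0.5, 1.1]
grip_width: 0.292
```

Emit:
drive_tool(rows=[[[0,0.02,-0.014,0,255],[0,0.05,-0.035,0,255],[0,0.1,-0.07,0,255],[0,0.14,-0.2,0,255],[0,0.14,-0.2,0,255]]])

```text
time: 18.12
position: [0.6353, -0.2342, 0.2479]
tool_rot: [2.12, 2.314, 0.003]
ft_force: [0.3, 0.3, -2.5]
grip_width: 0.294
```

Run:
```python
from h import *
stt();look("wrist","w12",170,0,200,290,2.7);plan([.6649,.0142,.20],70.45)
```

```text
t 18.12 p [ 0.6353 -0.2342  0.2479] yaw 95.02 z [ 0.004 -0.001 -1.   ] F [ 0.25  0.3  -2.52] M [ 0.16  -0.218  0.023] w 0.294 q [ 0.84  0.47 -0.74  1.34  0.31  1.45  1.77]
[0.8167 0.1751 0.1525] spin 0.1364 cur yaw 95.0 tilt z [ 4.e-04 -3.e-04 -1.e+00]
```

View pics/w12.png

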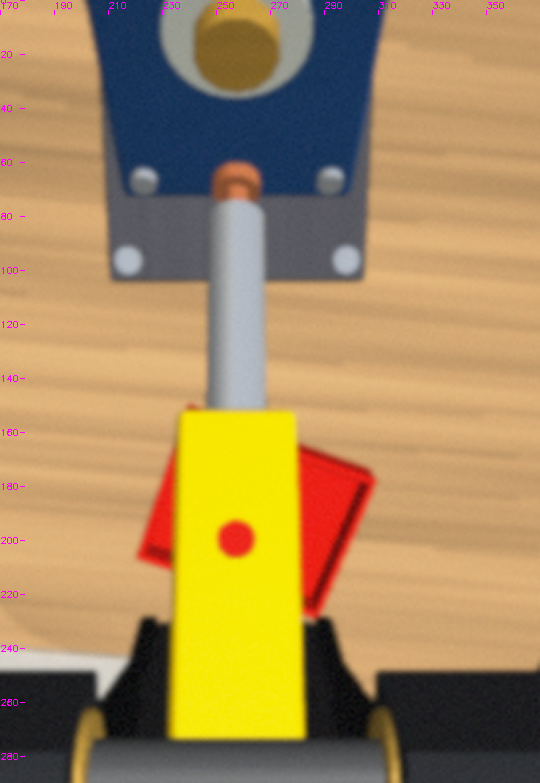

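Emit:
drive_tool(rows=[[[0.12,0.03,0.0,0,255],[0.26,0.06,0.0,0.02,255],[0.42,0.1,0.0,0.05,255],[0.58,0.13,0.05,0.08,255],[0.72,0.16,0.1,0.11,255],[0.8,0.175,0.15,0.136,255],[0.817,0.175,0.155,0.136,255],[0.817,0.175,0.155,0.136,255],[0.817,0.175,0.155,0.136,255]]])

```text
time: 19.3
position: [0.6647, 0.0115, 0.1991]
tool_rot: [2.567, 1.809, -0.001]
ft_force: [-0.3, -0.7, -2.4]
grip_width: 0.293
```

Run:
```python
from h import *
stt();look("wrist","w13",170,0,200,290,2.7);plan([.6649,.0142,.115],70.45)
```

```text
t 19.3 p [0.6647 0.0115 0.1991] yaw 70.36 z [ 0.    -0.001 -1.   ] F [-0.31 -0.74 -2.44] M [ 0.006 -0.166 -0.03 ] w 0.293 q [ 0.48  0.46 -0.73  1.44  0.31  1.35  0.96]
[ 0.0084 -0.0025  0.2805] spin -0.0005 cur yaw 70.35 tilt z [ 5.0e-04 -1.1e-03 -1.0e+00]
```

View pics/w13.png

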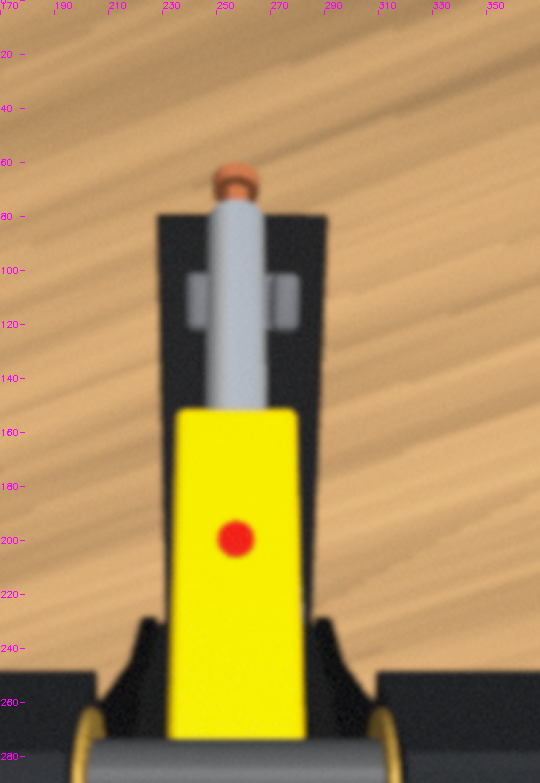

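Emit:
drive_tool(rows=[[[0.008,-0.002,0,0,255],[0.008,-0.002,0.1,0,255],[0.008,-0.002,0.2,0,255],[0.008,-0.002,0.255,0,255],[0.008,-0.002,0.255,0,255],[0.008,-0.002,0.255,0,255]]])

```text
time: 20.1
position: [0.6656, 0.0167, 0.1236]
tool_rot: [2.565, 1.812, 0.003]
ft_force: [-0.0, 0.6, -1.1]
grip_width: 0.293
```

Run:
```python
from h import *
stt();look("wrist","w14",170,0,200,290,2.7);look("scene","s14",190,190,110,90,7);plan([.6649,.0142,.05],70.45)
```

```text
t 20.1 p [0.6656 0.0167 0.1236] yaw 70.49 z [ 0.002  0.    -1.   ] F [-0.04  0.57 -1.11] M [ 0.062 -0.144  0.049] w 0.293 q [ 0.46  0.52 -0.71  1.52  0.35  1.22  0.93]
[-0.0087  0.      0.2459] spin 0.0002 cur yaw 70.49 tilt z [ 0.0024 -0.     -1.    ]
```

View pics/w14.png

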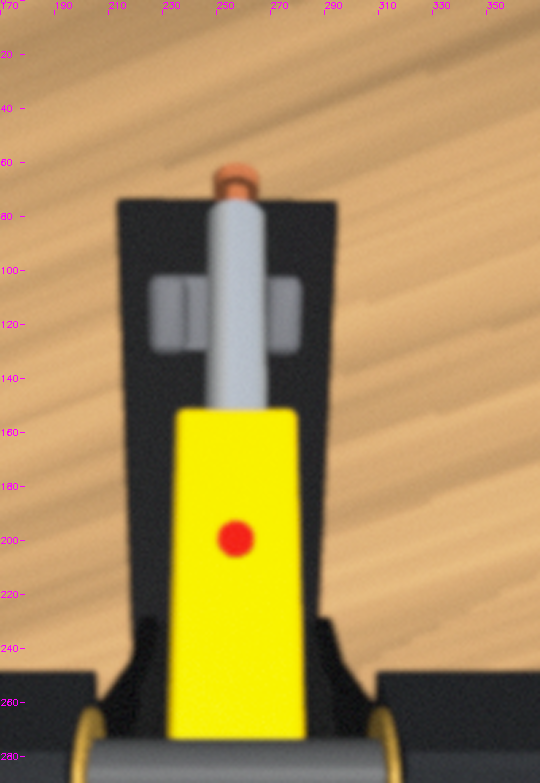

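View pics/s14.png

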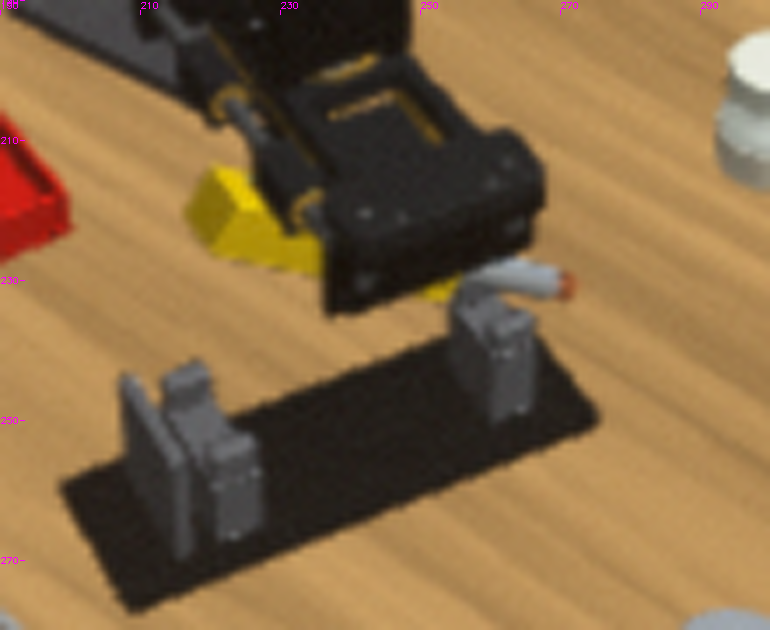

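Emit:
drive_tool(rows=[[[-0.0087,0,0,0,255],[-0.0087,0,0,0,255],[-0.0087,0,0,0,255],[-0.0087,0,0,0,255]]])

```text
time: 20.7
position: [0.6638, 0.0141, 0.1222]
tool_rot: [2.566, 1.813, -0.0]
ft_force: [-0.0, 0.1, -2.1]
grip_width: 0.295
```

Run:
```python
from h import *
stt();look("wrist","w15",220,60,80,90,7);plan([.6649,.0142,.05],70.45)
```

```text
t 20.7 p [0.6638 0.0141 0.1222] yaw 70.5 z [ 0. -0. -1.] F [-0.05  0.1  -2.14] M [ 0.073 -0.215  0.002] w 0.295 q [ 0.46  0.52 -0.71  1.53  0.35  1.22  0.93]
[0.0017 0.0035 0.2407] spin 0.0003 cur yaw 70.5 tilt z [-0.e+00 -1.e-04 -1.e+00]
```

View pics/w15.png

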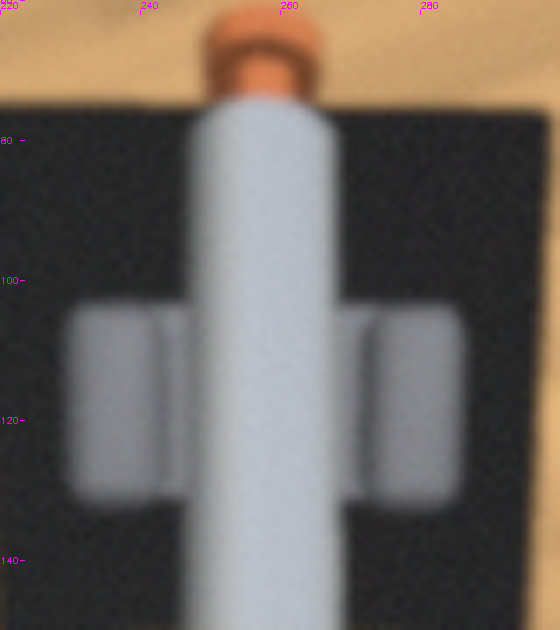

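Emit:
drive_tool(rows=[[[0.0015,0.001,0.0,0,255],[0.0015,0.001,0.02,0,255],[0.0015,0.001,0.035,0,255],[0.0015,0.001,0.05,0,255],[0.0015,0.001,0.065,0,255],[0.0015,0.001,0.08,0,255],[0.0015,0.001,0.095,0,255],[0.0015,0.001,0.11,0,255]]], grip_force=8)

```text
time: 21.75
position: [0.6643, 0.0143, 0.089]
tool_rot: [2.566, 1.813, 0.0]
ft_force: [-0.1, 0.1, -0.7]
grip_width: 0.298
```

Run:
```python
from h import *
stt();look("wrist","w16",170,0,200,290,2.7);look("scene","s16",190,190,110,90,7);plan([.6649,.0142,.05],70.45)
```

```text
t 21.75 p [0.6643 0.0143 0.089 ] yaw 70.49 z [ 0. -0. -1.] F [-0.1   0.11 -0.66] M [ 0.045 -0.085  0.016] w 0.298 q [ 0.45  0.55 -0.69  1.56  0.37  1.17  0.92]
[0.0007 0.0038 0.1283] spin 0.0002 cur yaw 70.49 tilt z [-1.1e-03  1.0e-04 -1.0e+00]
```

View pics/w16.png

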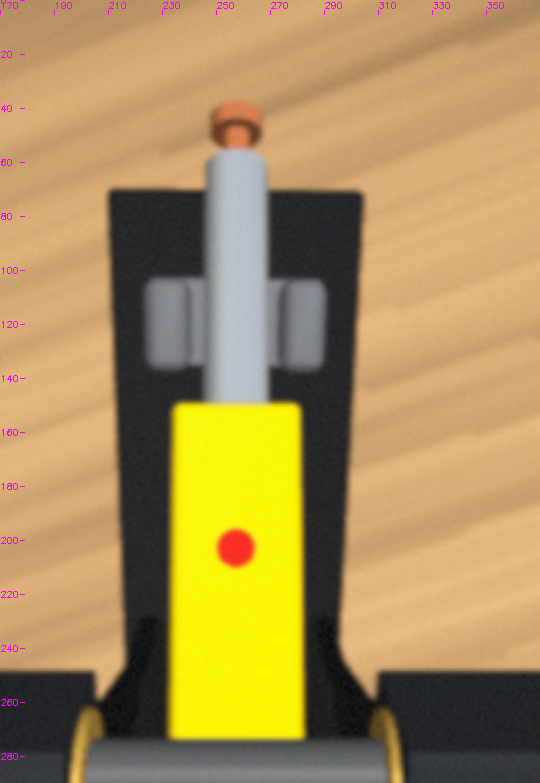

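View pics/s16.png

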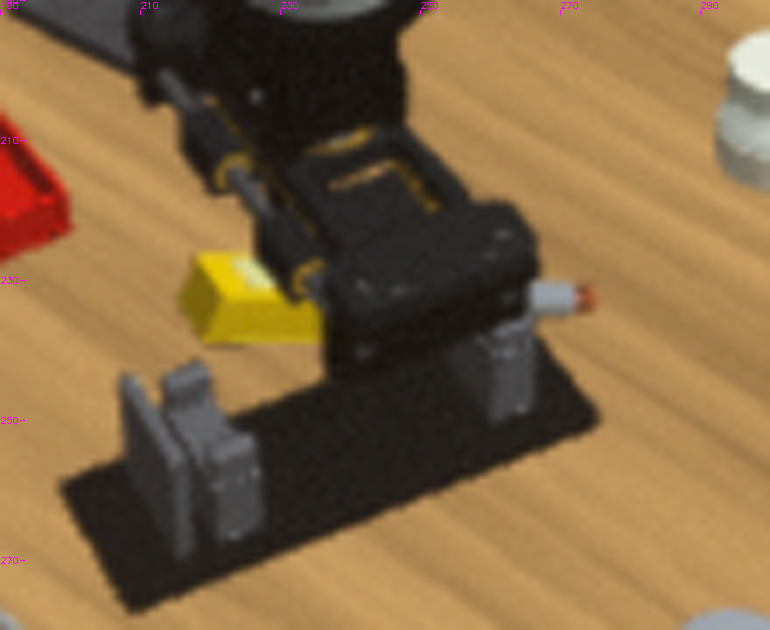

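Emit:
drive_tool(rows=[[[0,0.001,0.015,0,255],[0,0.001,0.03,0,255],[0,0.001,0.045,0,255],[0,0.001,0.06,0,255],[0,0.001,0.075,0,255],[0,0.001,0.09,0,255],[0,0.001,0.105,0,255],[0,0.001,0.12,0,255],[0,0.001,0.126,0,255],[0,0.001,0.126,0,255]]])

```text
time: 23.1
position: [0.6643, 0.0142, 0.0512]
tool_rot: [-2.565, -1.813, 0.001]
ft_force: [0.4, -0.6, -1.7]
grip_width: 0.303
```

Run:
```python
from h import *
stt();look("wrist","w17",170,0,200,290,2.7);look("scene","s17",190,190,110,90,7);plan([.6649,.0142,.049],70.45)
```

```text
t 23.1 p [0.6643 0.0142 0.0512] yaw 70.5 z [-0.001 -0.    -1.   ] F [ 0.43 -0.56 -1.74] M [ 0.025 -0.207 -0.044] w 0.303 q [ 0.44  0.59 -0.68  1.58  0.4   1.11  0.9 ]
[0.0005 0.0022 0.0076] spin 0.0003 cur yaw 70.5 tilt z [-6.e-04 -1.e-04 -1.e+00]
```

View pics/w17.png

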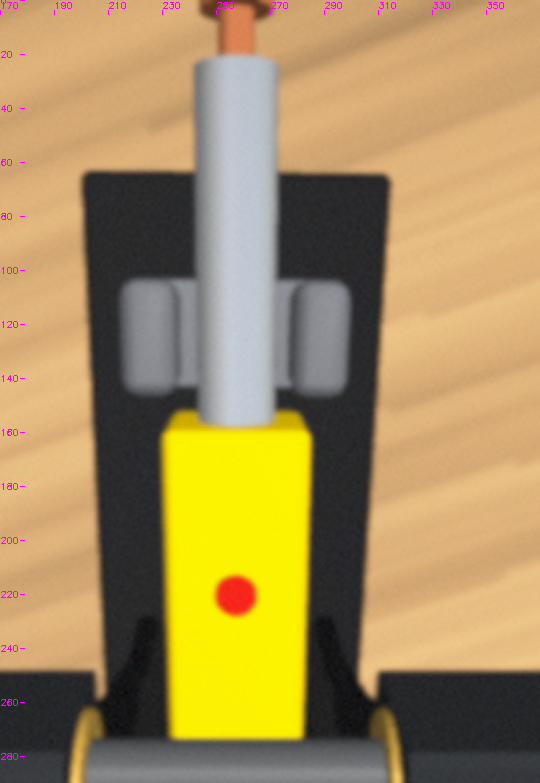

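View pics/s17.png

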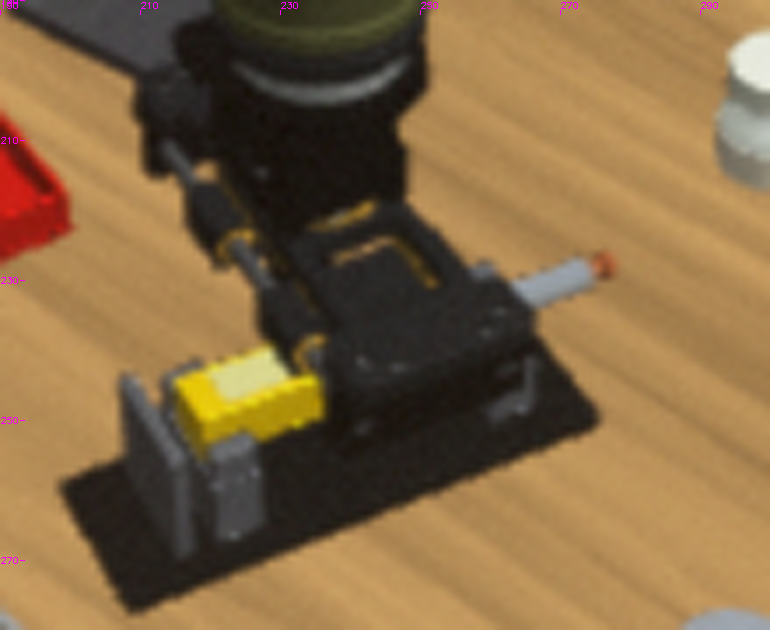

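Emit:
drive_tool(rows=[[[0,0.001,0.004,0,255],[0,0.002,0.007,0,255],[0,0.002,0.007,0,255],[0,0.002,0.007,0,165],[0,0.002,0.007,0,140],[0,0.002,0.007,0,100],[0,0.002,0.007,0,50],[0,0.002,0.007,0,0],[0,0.002,0.007,0,0],[0,0.002,0.007,0,0],[0,0.002,0.007,0,0],[0,0.002,0.007,0,0]]])

```text
time: 24.7
position: [0.6651, 0.014, 0.0493]
tool_rot: [2.566, 1.813, -0.0]
ft_force: [0.9, 0.4, 0.4]
grip_width: 0.998
```

Run:
```python
from h import *
stt()
```

```text
t 24.7 p [0.6651 0.014  0.0493] yaw 70.49 z [ 0. -0. -1.] F [0.94 0.36 0.43] M [ 0.075 -0.117 -0.01 ] w 0.998 q [ 0.44  0.59 -0.68  1.58  0.4   1.11  0.9 ]
```

Emit:
drive_tool(rows=[[[0,0,-0.05,0,0],[0,0,-0.15,0,0],[0,0,-0.3,0,0],[0,0,-0.5,0,0],[-0.2,0,-0.6,0,0],[-0.3,0.1,-0.6,0,0],[-0.3,0.1,-0.6,0,0],[-0.3,0.1,-0.6,0,0]]])

```text
time: 25.7
position: [0.6632, -0.08, 0.2299]
tool_rot: [-2.565, -1.813, -0.001]
ft_force: [-0.1, 0.8, 0.1]
grip_width: 1.001
```

Run:
```python
from h import *
stt();look("wrist","w18");look("scene","s18",190,190,110,90,7);look("top","t18")
for n,f in(("scene0","s18"),("top0","t18")):
    a=dict(np.load(n+".npz"))["img"];b=dict(np.load(f+".npz"))["img"]
    m=(cv2.absdiff(a,b).max(2)>40).astype(np.uint8);k,l,s,c=cv2.connectedComponentsWithStats(m);print(n,[x[:5].tolist() for x in s[1:] if x[4]>15])
```

```text
t 25.7 p [ 0.6632 -0.08    0.2299] yaw 70.51 z [ 0.     0.001 -1.   ] F [-0.14  0.81  0.1 ] M [ 0.121 -0.15   0.028] w 1.001 q [ 0.6   0.45 -0.71  1.39  0.29  1.41  1.12]
scene0 [[168, 0, 100, 55, 2461], [360, 0, 17, 28, 331], [356, 26, 8, 6, 20], [367, 32, 5, 12, 30], [375, 43, 14, 45, 155], [170, 49, 69, 145, 3325], [210, 56, 12, 6, 22], [207, 65, 10, 16, 63], [342, 84, 7, 30, 96], [380, 89, 13, 27, 167], [347, 107, 7, 8, 36]]
top0 [[226, 33, 132, 351, 21613], [241, 136, 6, 13, 21], [306, 196, 5, 4, 17], [480, 322, 32, 49, 1073]]
```

View pics/w18.png

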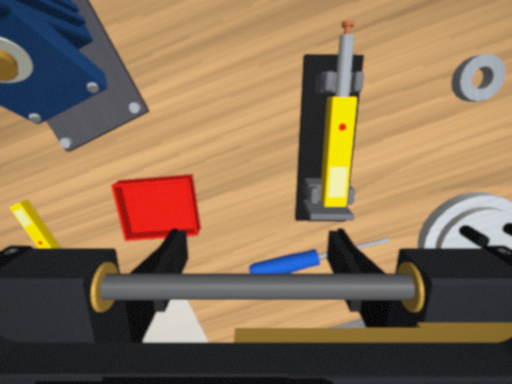

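View pics/s18.png

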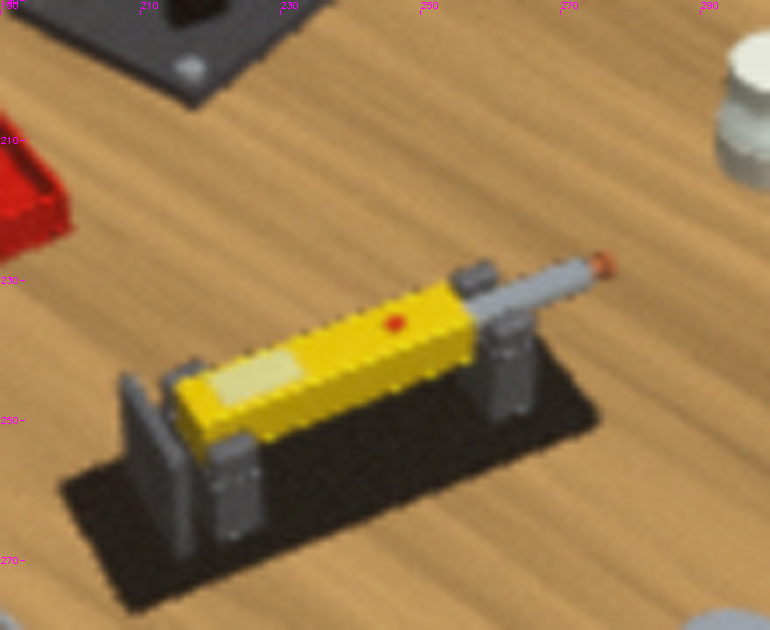

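View pics/t18.png

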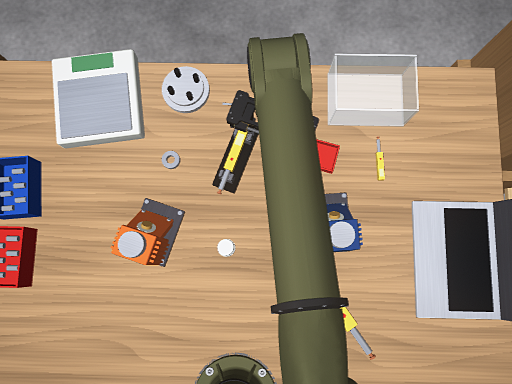

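The probe lies in the cradle as at the start, with the barrel in the narrow saddle at scene crop (510,320). The scene difference shows changes only around the robot. I'll hand the job in.

Run:
```python
from h import *
print(ctrl.close_job())
```

```text
the job is handed in; nothing more can be done
None
```

I measured the blue gearbox with the cradle thermometer, the middle-sized of the three, and laid it back in its cradle. I handed the job in at about 26 s of the 51 s allowed.

- **Tilt:** The moves can't tip the tool, so I got the angle by pressing the back of the handle lightly on the blue gearbox's top edge with a weak grip. The probe turned in the fingers to about 34.3° nose-down; squarely on the stud would be 35°.
- **Press:** My first touch was about 2 mm low on the slope, so I backed off and pressed again. The second press was central to about 1 mm. Force was about 6–7 N, which is roughly 2–2.5 mm of the 5 mm spring travel.
- **Hold:** I held it about 3 s. It crept about 0.3 mm in the first few tenths of a second, then stayed within about 0.1 mm.
- **Return:** The barrel levelled itself in the narrow saddle as I lowered it, and then I let go. The last wrist and scene pictures show the probe seated as at the start.
- **Other things:** Comparing the scene view with the start shows changes only around the robot. In the last top view the arm hid the nut tray and screwdriver in part, but the wrist and scene views show them in place. The orange gearbox was not touched.

The stud fits from the scene camera disagreed with the wrist and top cameras by a few millimetres, so I relied on the wrist view and the felt contact.

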